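# Lay the hardness-tester kit on its shadow pads

### The arm

A 6-joint arm with a two-finger parallel gripper is mounted at the origin on a cart in front of the work surface, level with it; the furniture and walls round the work are solid. World frame = base frame: x ahead of the robot, y to its left, z up, the work surface at z = 0. Lengths are in m, angles in rad, forces in N, time in s.
With the tool pointing down it reaches from about 0.25 to 0.725 m from the base axis. Payload 4 kg.
Tool frame: the origin (TCP) lies midway between the tips of the shut fingers; the grasp point (between the pads) lies 19 mm behind it; z points along the fingers, y is the line along which they close (so a half turn about z gives the same grasp; the last joint's range is limited). The gripper opens to 85 mm and grips with 20 to 120 N. Pads are 22 mm wide; open, the fingers measure 114 mm over their backs; the gripper's body (76 mm by 85 mm) begins 54 mm behind the grasp point. The pads swing forward as they close: fully open they stand 13 mm farther back than shut.
Start: joints at [1.169, 0.241, 0.005, 1.335, 0, 1.571], TCP at [0.196, 0.46, 0.231] pointing down, gripper open.
Joint ranges: [-2.72, 2.72], [-1.05, 1.87], [-1.09, 1.28], [-1.99, 2.15], [-1.42, 1.44], [-3.14, 3.14]. Speed limits (rad/s): [2.79, 2.79, 3.14, 3.14, 3.14, 3.14].

### API

Orientations are given as a unit quaternion [x, y, z, w].
In Python, from workcell import bot, camera, job_done gives the robot as it stands.
- The arm moves only by the tool carry_out, never from a script. Its argument "plan" is a list of rows, each an object of numbers: "dx", "dy", "dz": the shift along the tool's x, y, z in mm; "twist": the turn about the tool's z in degrees; "fingers": the closure, from -1 (fully open) to 1 (shut). In form: [{"dx": .., "dy": .., "dz": .., "twist": .., "fingers": ..}, ...]. A call has exactly 5 rows; each row is the pose to reach, as a shift and turn from the pose commanded when the call began, along the tool's axes at that moment; what a row does not reach only later rows make up. A row lasts 1/12 s, in which the tool goes at most 41.7 mm and 7.16 degrees, less where a joint would pass 70% of its speed; a pose out of reach is approached as far as the arm can. A call with a gripper value outside its range is refused whole. The fingers move at their own pace and stop on an object; the grip force is fixed at half the most. Time passes only in rows, so rows that repeat a pose let the fingers close, or fill a call up. It gives the time, the measured TCP pose, the force, the opening and the grip force at its end, in the units of the state.
- bot.get_obs(): the state, without advancing time (a new reading comes with each control period).
- camera(name): name is "scene" or "top" or "wrist"; returns a dict with "image" (384x512x3 uint8, red, green, blue), "intrinsics" (3x3 intrinsics, pixels), "distortion" ([k1, k2, p1, p2, k3] as OpenCV has them; the pictures are not rectified), "eye" and "attitude" of the camera in the world. Camera axes: x right, y down, z forward; pixel columns grow to the right and rows downward; lengths in m; the calibration is good to about 2 mm. A picture is of the moment at which its call begins. There is no depth.
- job_done(): hands the job in; it is judged then, once.
The state is a dict: "clock": time; "joint_pos": joint angles; "joint_vel": joint speeds; "tau": joint torques, N m; "eef_pos": TCP position; "tool_rot": TCP orientation; "ft_force": force on the tool from outside, world axes, zero at the start; "ft_torque": the same for the moment, N m; "grip_width": finger opening in m; "grasp_force": force on a finger pad.
Only numpy, scipy, OpenCV 4.12 (cv2) and the standard library are available. Lean on these libraries where they do the work, as an engineer would, in place of code of your own. Each camera call takes 0.05 s, during which the arm holds its last target. There are 200 camera calls.

### The job

Put each of the four pieces of the hardness-tester kit (the V-anvil, the black loupe, the long steel coupon and the shorter slotted coupon) on the black pad whose light silhouette has its shape and size, centred on the silhouette. Stand the anvil and the loupe upright as they are now; lay the coupons flat with their long side along the silhouette's long side, either way round. Leave the oil bottle and the round test block where they are.

Things in the scene. Friction and masses are not known exactly. Their poses are not given: they have to be found in the camera images.
- v_anvil: Loose bright steel V-anvil: upright cylinder, 53 mm diameter, 34 mm high, with a V groove cut across its top. Origin at the centre of its underside; z up. Starts upright on the worktop; grip it across its diameter, low, where it is solid
- loupe: Loose black measuring loupe: upright barrel, 36 mm diameter at the widest, 47 mm high. Origin at the centre of its underside; z up along the barrel. Starts upright on the worktop
- long_coupon: Loose ground steel coupon, plain flat bar 36 (x) x 60 (y) x 11 mm (z) without a slot. Origin at the centre of its underside; long side along y. Starts flat on the worktop
- slotted_coupon: Loose steel coupon with a slot in one edge, 32 (x) x 42 (y) x 9 mm (z). Origin at the centre of its underside; longer side along y. Starts flat on the worktop
- big_round_pad: Fixed shadow pad (does not move): black rubber-faced square tile, 76 x 76 mm, flat top 4 mm above the worktop, four tiny screw heads, with a flat light round silhouette 57 mm in diameter, the place of the V-anvil. Origin at the centre of its underside; the silhouette is centred on it
- small_round_pad: Fixed shadow pad (does not move): black rubber-faced square tile, 76 x 76 mm, flat top 4 mm above the worktop, four tiny screw heads, with a flat light round silhouette 40 mm in diameter, the place of the loupe. Origin at the centre of its underside; the silhouette is centred on it
- long_pad: Fixed shadow pad (does not move): black rubber-faced square tile, 76 x 76 mm, flat top 4 mm above the worktop, four tiny screw heads, with a flat light oblong silhouette 40 (x) x 64 (y) mm, the place of the long coupon. Origin at the centre of its underside; the silhouette is centred on it, its long side along y
- short_pad: Fixed shadow pad (does not move): black rubber-faced square tile, 76 x 76 mm, flat top 4 mm above the worktop, four tiny screw heads, with a flat light nearly square silhouette 36 (x) x 46 (y) mm, the place of the slotted coupon. Origin at the centre of its underside; the silhouette is centred on it, its longer side along y
- oil_bottle: Bystander, loose: small cream oil bottle with a red spout, 36 mm diameter, 98 mm high, standing behind the work. Origin at the centre of its underside; z up
- test_block_0: Bystander, loose: flat round steel test block, 60 mm diameter, 15 mm thick, on the right near the front edge. Origin at the centre of its underside; z up
Mind the look-alikes: they are no part of the job. Leave any pink look-alike of the slotted_coupon alone.

How it is judged:
By the outcome, as a careful person would: the job done as asked, in the order asked, and still so for the second after the job is handed in, with the robot touching nothing.
It also fails if it takes over 93 s, if anything falls off the work surface, if the arm or the gripper's body presses on something with over 40 N, if the wrist force passes 120 N, or if a joint passes its speed limit or range.

## Working session

There is one attempt and no reset: what is moved stays moved. The work goes in short steps, Python scripts to look and compute and a tool call to move; the robot and the scene stay as the last step left them, time stands still between calls to the robot, and variables do not carry over. Pictures are saved under pics/ and viewed, at most 14 in all, crops included, and the job is handed in when it is done.

Besides the shell and the picture viewer there is one more tool, called after ">>>" by a JSON object that holds its "api" and its "payload". carry_out: Moves the arm, as the interface text tells. Its arguments: {"type":"object","properties":{"plan":{"type":"array","items":{"type":"object","properties":{"dx":{"type":"number"},"dy":{"type":"number"},"dz":{"type":"number"},"twist":{"type":"number"},"fingers":{"type":"number"}}}}},"required":["plan"]}

```bash
mkdir -p pics; ls; cat > h.py <<'E'
from workcell import bot, camera, job_done
import numpy as np, cv2
from scipy.spatial.transform import Rotation as R
def snap(n,f):
    c=camera(n); cv2.imwrite(f'pics/{f}.png',c['image'][...,::-1]); np.save(f'pics/{f}.npy',c,allow_pickle=True); return c
def load(f): return np.load(f'pics/{f}.npy',allow_pickle=True).item()
def rot(c):
    a=np.array(c['attitude'],float)
    return a if a.shape==(3,3) else R.from_quat(a).as_matrix()
def px2w(c,uv,z):
    p=cv2.undistortPoints(np.array(uv,float).reshape(-1,1,2),np.array(c['intrinsics'],float),np.array(c['distortion'],float)).reshape(-1,2)
    d=np.c_[p,np.ones(len(p))]@rot(c).T; e=np.array(c['eye'])
    return (e+d*((z-e[2])/d[:,2])[:,None])
E
python3 - <<'E'
from h import *
for n in('top','scene'):
    c=snap(n,n); print(n,c['eye'],c['attitude'],c['intrinsics'],c['distortion'])
o=bot.get_obs(); print(o)
E
```

```text
pics
top [ 0.31640773 -0.04166481  0.96130482] [ 0.76174136 -0.63942102  0.0697703  -0.07760774] [[385.92571241   0.         251.64139585]
 [  0.         385.92571241 190.74865155]
 [  0.           0.           1.        ]] [-0.06128171  0.          0.          0.          0.        ]
scene [-0.11849438 -0.65774372  1.13676847] [ 0.86262499 -0.37730072  0.12702315 -0.31206956] [[450.06459079   0.         255.06923474]
 [  0.         450.06459079 183.49213681]
 [  0.           0.           1.        ]] [-0.02206157  0.          0.          0.          0.        ]
{'clock': 0.1, 'joint_pos': array([ 1.16900127e+00,  2.41312536e-01,  3.86780454e-03,  1.33523827e+00,
       -1.62369684e-06,  1.57076742e+00]), 'joint_vel': array([-0.00094357, -0.00049618,  0.0023089 , -0.0002867 ,  0.00195566,
       -0.00128967]), 'tau': array([-3.95336228e-04, -3.73137903e+01,  2.53009826e+01,  1.08766230e-02,
        1.48576394e-06,  2.07060353e-06]), 'eef_pos': array([0.19531048, 0.45964932, 0.23051792]), 'tool_rot': array([ 1.99534636e-01,  9.79890320e-01, -9.24522611e-04, -1.87459458e-04]), 'ft_force': array([-0.65391449,  0.21523175, -0.66728813]), 'ft_torque': array([0.0228908, 0.0332862, 0.0517841]), 'grasp_force': 0.0, 'grip_width': 0.08526171255674153}
```

View pics/top.png

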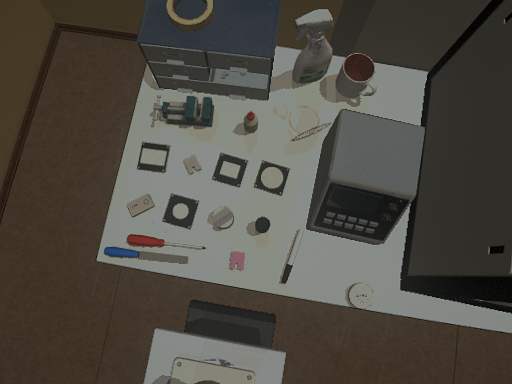

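View pics/scene.png

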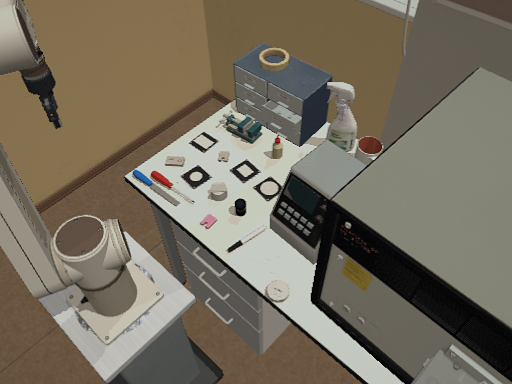

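The top view shows the pads: long (154,157), short (230,170), big round (272,177) and small round (181,211). The pieces are the long coupon (140,205), slotted coupon (192,164), anvil (221,217) and loupe (262,225). The pink decoy is at (237,261), the bottle at (251,122) and the test block at (361,295). I'll enlarge this area and get rough world positions.

```bash
python3 - <<'E'
from h import *
c=load('top')
P=dict(long_pad=(154,157,.004),short_pad=(230,170,.004),big=(272,177,.004),small=(181,211,.004),longc=(140,205,.011),slot=(192,164,.009),anvil=(221,217,.034),loupe=(262,225,.047),pink=(237,261,.009),bottle=(251,122,.05),block=(361,295,.015))
for k,v in P.items(): print(k,px2w(c,v[:2],v[2])[0].round(3))
im=c['image'][...,::-1][125:280,110:310]; cv2.imwrite('pics/topc.png',cv2.resize(im,None,fx=3.9,fy=3.8,interpolation=cv2.INTER_CUBIC))
w=snap('wrist','w0'); o=bot.get_obs()
print(R.from_quat(o['tool_rot']).as_matrix().round(3)); T=R.from_quat(o['tool_rot']).as_matrix()
print('cam in tool',(T.T@(np.array(w['eye'])-o['eef_pos'])).round(4),(T.T@rot(w)).round(3),w['intrinsics'],w['distortion'])
E
```

```text
long_pad [0.562 0.251 0.004]
short_pad [0.561 0.051 0.004]
big [ 0.562 -0.058  0.004]
small [0.436 0.152 0.004]
longc [0.431 0.256 0.011]
slot [0.559 0.149 0.009]
anvil [0.434 0.048 0.034]
loupe [ 0.431 -0.053  0.047]
pink [ 0.338 -0.008  0.009]
bottle [0.682 0.017 0.05 ]
block [ 0.309 -0.316  0.015]
[[-0.92   0.391 -0.001]
 [ 0.391  0.92  -0.001]
 [-0.    -0.002 -1.   ]]
cam in tool [ 7.160e-02  1.000e-04 -1.422e-01] [[-0.    -0.96  -0.279]
 [ 1.    -0.    -0.   ]
 [ 0.    -0.279  0.96 ]] [[291.68980049   0.         252.1263629 ]
 [  0.         291.68980049 188.22485071]
 [  0.           0.           1.        ]] [-0.0084522  0.         0.         0.         0.       ]
```

View pics/topc.png

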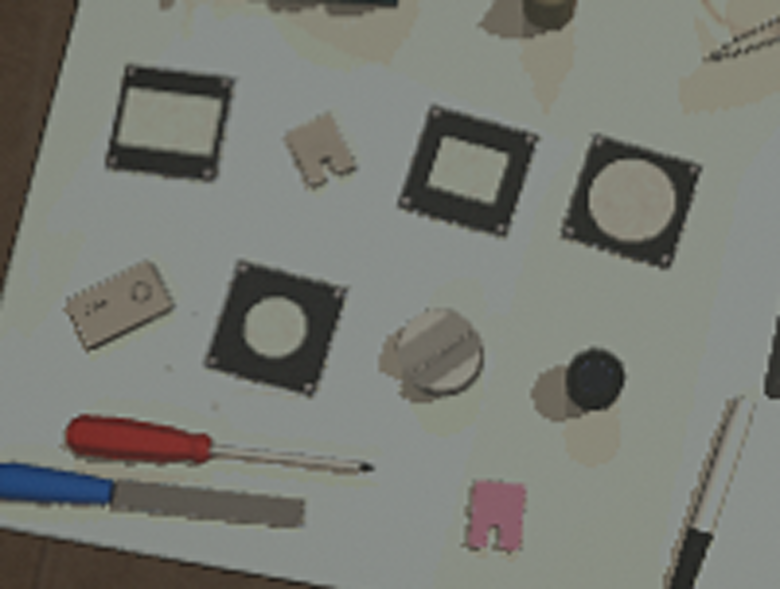

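>>> {"api": "carry_out", "payload": {"plan": [{"dx": -34,"dy": -22,"dz": -4,"twist": -4.6,"fingers": -1},{"dx": -68,"dy": -45,"dz": -8,"twist": -9.2,"fingers": -1},{"dx": -102,"dy": -68,"dz": -12,"twist": -13.8,"fingers": -1},{"dx": -136,"dy": -90,"dz": -16,"twist": -18.4,"fingers": -1},{"dx": -170,"dy": -112,"dz": -20,"twist": -23,"fingers": -1}]}}

```text
clock: 0.57
eef_pos: [0.3085, 0.2889, 0.2512]
tool_rot: [-0.002, 1.0, -0.0, -0.0]
ft_force: [1.3, -1.0, -0.4]
grip_width: 0.0852
grasp_force: 0.0
```

>>> {"api": "carry_out", "payload": {"plan": [{"dx": -24,"dy": -34,"dz": 0,"twist": 0,"fingers": -1},{"dx": -48,"dy": -68,"dz": 0,"twist": 0,"fingers": -1},{"dx": -72,"dy": -102,"dz": 0,"twist": 0,"fingers": -1},{"dx": -96,"dy": -136,"dz": 0,"twist": 0,"fingers": -1},{"dx": -120,"dy": -170,"dz": 0,"twist": 0,"fingers": -1}]}}

```text
clock: 0.98
eef_pos: [0.4287, 0.1186, 0.2513]
tool_rot: [0.0, 1.0, 0.0, 0.0]
ft_force: [0.8, 1.0, 0.5]
grip_width: 0.0857
grasp_force: 0.0
```

```bash
python3 - <<'E'
from h import *
import time
camera('top'); camera('top')
c=snap('wrist','w1'); o=bot.get_obs(); print(o['eef_pos'],R.from_quat(o['tool_rot']).as_euler('xyz',degrees=True),c['eye'])
cv2.imwrite('pics/w1b.png',cv2.resize(c['image'][...,::-1],(800,600),interpolation=cv2.INTER_CUBIC))
E
```

```text
[0.42916364 0.11801238 0.25082616] [-1.79985555e+02 -4.95346370e-02  1.79600250e+02] [0.35911677 0.11719342 0.3931143 ]
```

View pics/w1b.png

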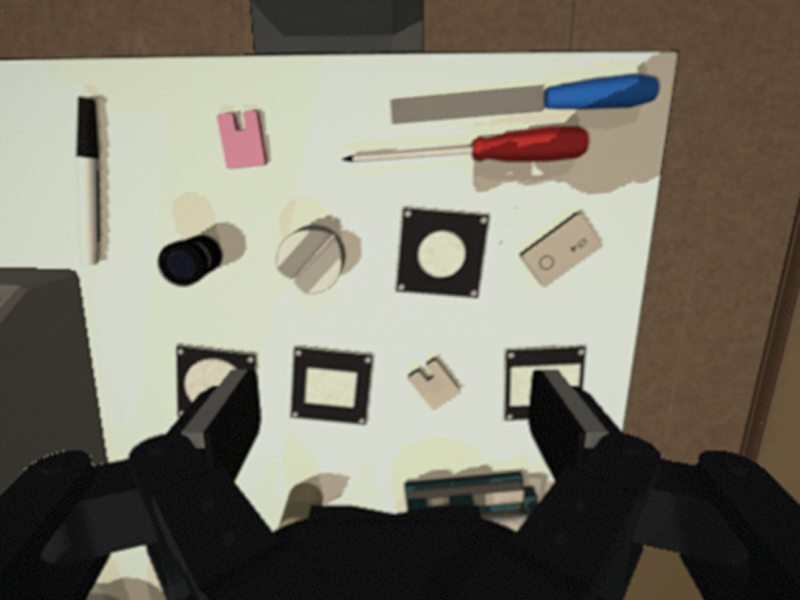

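```bash
cat >> h.py <<'E'
def w2px(c,p):
    Rc=rot(c).T; t=-Rc@np.array(c['eye'])
    return cv2.projectPoints(np.array(p,float).reshape(-1,1,3),cv2.Rodrigues(Rc)[0],t,np.array(c['intrinsics'],float),np.array(c['distortion'],float))[0].reshape(-1,2)
def ortho(c,cx,cy,z,half=.05,n=260):
    # columns: -y world (right), rows: -x world (down)
    g=np.linspace(half,-half,n); X,Y=np.meshgrid(cx+g,cy+g,indexing='ij')
    uv=w2px(c,np.stack([X,Y,0*X+z],-1)).reshape(n,n,2).astype(np.float32)
    return cv2.remap(c['image'][...,::-1].copy(),uv[...,0],uv[...,1],cv2.INTER_CUBIC)
def o2w(p,cx,cy,half=.05,n=260):
    p=np.array(p,float); return np.c_[cx+half-p[:,1]*2*half/(n-1),cy+half-p[:,0]*2*half/(n-1)]
E
python3 - <<'E'
from h import *
pads=dict(long_pad=(.562,.251),short_pad=(.561,.051),big=(.562,-.058),small=(.436,.152))
for f in('top','w1'):
    c=load(f)
    for k,(x,y) in pads.items():
        g=cv2.cvtColor(ortho(c,x,y,.004,.06,480),cv2.COLOR_BGR2GRAY)
        m=(g<110).astype(np.uint8); n,l,s,ce=cv2.connectedComponentsWithStats(m)
        i=1+np.argmax(s[1:,4]); cs,h=cv2.findContours((l==i).astype(np.uint8),cv2.RETR_CCOMP,cv2.CHAIN_APPROX_NONE)
        out=max(cs,key=cv2.contourArea); r=cv2.minAreaRect(out)
        inn=[q for q,hh in zip(cs,h[0]) if hh[3]>=0]
        print(f,k,'pad',o2w([r[0]],x,y,.06,480).round(4),np.round(np.array(r[1])/4,1),round(r[2],1),end=' ')
        if inn:
            q=max(inn,key=cv2.contourArea); r=cv2.minAreaRect(q); print('sil',o2w([r[0]],x,y,.06,480).round(4),np.round(np.array(r[1])/4,1),round(r[2],1),end='')
        print()
P=[('w1',.431,.256,.011),('w1',.559,.149,.009),('w1',.434,.048,.034),('top',.431,.256,.011),('top',.559,.149,.009),('w1',.431,-.053,.047)]
T=[]
for f,x,y,z in P:
    t=ortho(load(f),x,y,z); 
    for k in range(10,260,26): cv2.line(t,(k,0),(k,4),(0,0,255),1); cv2.line(t,(0,k),(4,k),(0,0,255),1)
    T.append(t)
cv2.imwrite('pics/m1.png',np.vstack([np.hstack(T[:3]),np.hstack(T[3:])]))
E
```

```text
top long_pad pad [[0.5612 0.2534]] [77.7 77.1] 87.6 sil [[0.5625 0.254 ]] [40.3 63.6] 87.7
top short_pad pad [[0.562 0.052]] [76.8 77.5] 6.9 sil [[0.5634 0.0521]] [46.1 36.7] 7.0
top big pad [[ 0.5604 -0.057 ]] [77.3 78.3] 8.1 sil [[ 0.5615 -0.0573]] [55.5 56. ] 81.0
top small pad [[0.4355 0.1542]] [76.6 77.3] 5.4 sil [[0.4361 0.1546]] [39.  38.6] 77.9
w1 long_pad pad [[0.5741 0.265 ]] [99.3 90.9] 87.7 sil [[0.563  0.2564]] [42.5 66.3] 87.7
w1 short_pad pad [[0.5622 0.0546]] [72.7 73.4] 6.8 sil [[0.5636 0.0541]] [48.3 38.5] 7.0
w1 big pad [[ 0.5756 -0.0625]] [ 99.2 106.8] 7.8 sil [[ 0.5499 -0.0629]] [30.4 57.8] 59.2
w1 small pad [[0.4358 0.1565]] [72.8 73. ] 5.3 sil [[0.4364 0.1566]] [41.5 41.5] 0.0
```

View pics/m1.png

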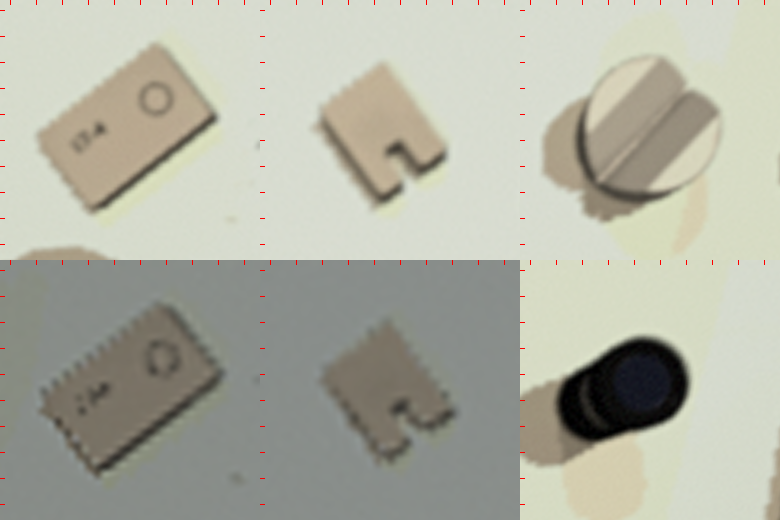

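The montage gives the following (wrist view, with the top view about 1–2 mm different, so I'll average):
- **Long coupon:** centre tile px (126,126), long axis at −52°.
- **Slotted coupon:** centre (122,130), yaw 35°, slot in the short edge.
- **Anvil:** circle at (132,124), groove at −45°.
- **Loupe:** top at (125,121).

Measured sizes match the spec. The anvil goes first.

>>> {"api": "carry_out", "payload": {"plan": [{"dx": -3,"dy": -37,"dz": 0,"twist": 0,"fingers": -1},{"dx": -6.5,"dy": -73,"dz": 0,"twist": 0,"fingers": -1},{"dx": -6.5,"dy": -73,"dz": 40,"twist": 0,"fingers": -1},{"dx": -6.5,"dy": -73,"dz": 80,"twist": 0,"fingers": -1},{"dx": -6.5,"dy": -73,"dz": 120,"twist": 0,"fingers": -1}]}}

```text
clock: 1.55
eef_pos: [0.4347, 0.0483, 0.1307]
tool_rot: [0.0, 1.0, 0.0, 0.001]
ft_force: [0.4, -1.0, -0.2]
grip_width: 0.0856
grasp_force: 0.0
```

>>> {"api": "carry_out", "payload": {"plan": [{"dx": 0,"dy": 0,"dz": 30,"twist": 0,"fingers": -1},{"dx": 0,"dy": 0,"dz": 60,"twist": 0,"fingers": -1},{"dx": 0,"dy": 0,"dz": 60,"twist": 0,"fingers": -1},{"dx": 0,"dy": 0,"dz": 60,"twist": 0,"fingers": -1},{"dx": 0,"dy": 0,"dz": 60,"twist": 0,"fingers": -1}]}}

```text
clock: 1.97
eef_pos: [0.4354, 0.0485, 0.0727]
tool_rot: [-0.001, 1.0, 0.0, 0.001]
ft_force: [0.2, -0.1, 1.0]
grip_width: 0.0856
grasp_force: 0.0
```

```bash
python3 - <<'E'
from h import *
c=snap('wrist','w2'); o=bot.get_obs(); print(o['eef_pos'],R.from_quat(o['tool_rot']).as_euler('xyz',degrees=True),c['eye'],o['ft_force'])
p=o['eef_pos']
a=cv2.resize(c['image'][...,::-1],(480,360)); b=cv2.resize(ortho(c,p[0],p[1],.034),(300,300)); b=cv2.copyMakeBorder(b,0,60,0,0,0)
cv2.imwrite('pics/w2b.png',np.hstack([a,b]))
E
```

```text
[0.43617986 0.04845661 0.07324866] [ 179.96944772    0.1959764  -179.94823506] [0.36365742 0.04883375 0.21481775] [ 0.10395572 -1.22465759 -0.08255087]
```

View pics/w2b.png

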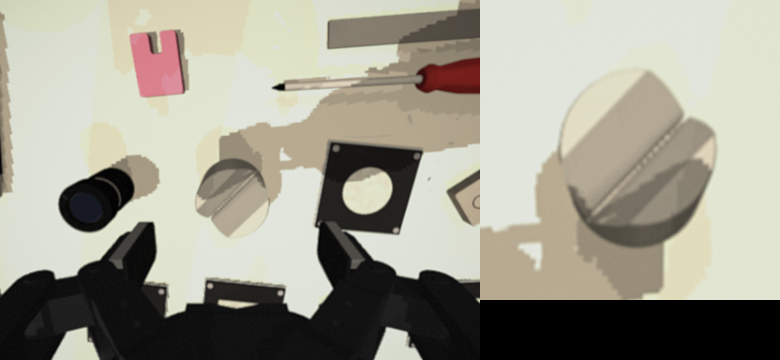

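Anvil is 2.8 mm to −y of the gripper (circle centre at tile px (158,147), finger midpoint col 236 versus anvil col 232). I'll correct that, descend and grip.

>>> {"api": "carry_out", "payload": {"plan": [{"dx": -0.8,"dy": -2.8,"dz": 20,"twist": 0,"fingers": -1},{"dx": -0.8,"dy": -2.8,"dz": 45,"twist": 0,"fingers": -1},{"dx": -0.8,"dy": -2.8,"dz": 69,"twist": 0,"fingers": -1},{"dx": -0.8,"dy": -2.8,"dz": 69,"twist": 0,"fingers": -1},{"dx": -0.8,"dy": -2.8,"dz": 69,"twist": 0,"fingers": 0.3}]}}

```text
clock: 2.43
eef_pos: [0.4358, 0.045, 0.0033]
tool_rot: [0.0, 1.0, 0.0, 0.0]
ft_force: [1.3, -0.6, -0.1]
grip_width: 0.0755
grasp_force: 0.0
```

>>> {"api": "carry_out", "payload": {"plan": [{"dx": 0,"dy": 0,"dz": 0,"twist": 0,"fingers": 1},{"dx": 0,"dy": 0,"dz": 0,"twist": 0,"fingers": 1},{"dx": 0,"dy": 0,"dz": 0,"twist": 0,"fingers": 1},{"dx": 0,"dy": 0,"dz": 0,"twist": 0,"fingers": 1},{"dx": 0,"dy": 0,"dz": 0,"twist": 0,"fingers": 1}]}}

```text
clock: 2.85
eef_pos: [0.4375, 0.0454, 0.0048]
tool_rot: [0.0, 1.0, 0.001, 0.002]
ft_force: [-0.7, 0.5, 6.4]
grip_width: 0.0507
grasp_force: 62.3
```

>>> {"api": "carry_out", "payload": {"plan": [{"dx": 0,"dy": 0,"dz": -20,"twist": 0,"fingers": 1},{"dx": 0,"dy": 0,"dz": -50,"twist": 0,"fingers": 1},{"dx": -30,"dy": -24,"dz": -60,"twist": 0,"fingers": 1},{"dx": -60,"dy": -48,"dz": -60,"twist": 0,"fingers": 1},{"dx": -75,"dy": -60,"dz": -60,"twist": 0,"fingers": 1}]}}

```text
clock: 3.27
eef_pos: [0.5157, -0.0174, 0.0654]
tool_rot: [0.001, 1.0, -0.001, 0.005]
ft_force: [1.3, 0.8, -5.0]
grip_width: 0.0504
grasp_force: 66.1
```

```bash
python3 - <<'E'
from h import *
print(px2w(load('scene'),[(272,222),(283,180)],0).round(3), px2w(load('top'),[(308,228),(330,130)],0).round(3))
c=snap('wrist','w3'); o=bot.get_obs(); print(o['eef_pos'],R.from_quat(o['tool_rot']).as_euler('xyz',degrees=True),c['eye'],o['ft_force'],o['grip_width'])
a=cv2.resize(c['image'][...,::-1],(480,360)); b=cv2.resize(ortho(c,.562,-.057,.004),(300,300)); b=cv2.copyMakeBorder(b,0,60,0,0,0)
cv2.imwrite('pics/w3b.png',np.hstack([a,b]))
E
```

```text
[[ 0.474 -0.149  0.   ]
 [ 0.623 -0.065  0.   ]] [[ 0.449 -0.168  0.   ]
 [ 0.717 -0.189  0.   ]]
[ 0.51759279 -0.01905828  0.06491003] [-179.81703794    0.6044258   179.79707419] [ 0.44290729 -0.01665297  0.20700112] [ 6.49632816 -1.74690839 -5.27920096] 0.05086999618606087
```

View pics/w3b.png

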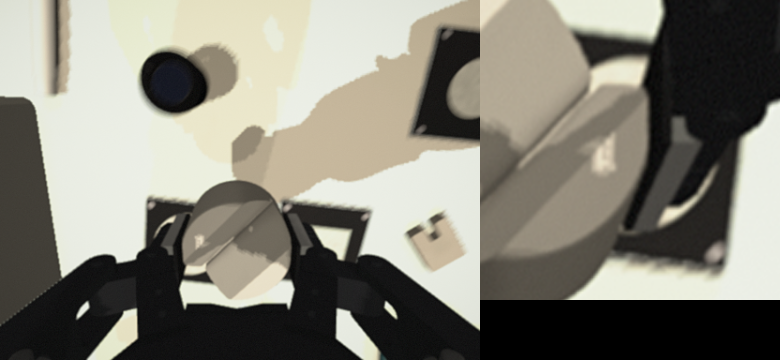

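```bash
python3 - <<'E'
from h import *
c=load('w3'); p=np.array([.5176,-.0185,.065])
for z in(.092,.095): print((px2w(c,[(239*512/480,235*512/480)],z)-p).round(4), (px2w(c,[(185*512/480,235*512/480),(293*512/480,235*512/480),(239*512/480,181*512/480)],z)-p).round(4))
E
```

```text
[[-0.0115  0.0028  0.027 ]] [[-0.0115 -0.0226  0.027 ]
 [-0.0114  0.0282  0.027 ]
 [-0.0381  0.0028  0.027 ]]
[[-0.0131  0.0028  0.03  ]] [[-0.0131 -0.0219  0.03  ]
 [-0.0131  0.0275  0.03  ]
 [-0.039   0.0027  0.03  ]]
```

>>> {"api": "carry_out", "payload": {"plan": [{"dx": 0,"dy": 0,"dz": 0,"twist": 0,"fingers": 1},{"dx": 0,"dy": 0,"dz": 0,"twist": 0,"fingers": 1},{"dx": 0,"dy": 0,"dz": 0,"twist": 0,"fingers": 1},{"dx": 0,"dy": 0,"dz": 0,"twist": 0,"fingers": 1},{"dx": 0,"dy": 0,"dz": 0,"twist": 0,"fingers": 1}]}}

```text
clock: 3.73
eef_pos: [0.5094, -0.0147, 0.0622]
tool_rot: [-0.0, 1.0, 0.0, -0.001]
ft_force: [0.7, -0.1, -5.8]
grip_width: 0.051
grasp_force: 66.1
```

```bash
python3 - <<'E'
from h import *
for i in range(4):
    c=camera('wrist'); o=bot.get_obs(); print(o['clock'],o['eef_pos'],R.from_quat(o['tool_rot']).as_euler('xyz',degrees=True).round(2),c['eye'],o['ft_force'],o['joint_vel'].round(3))
c=snap('wrist','w4'); o=bot.get_obs(); p=o['eef_pos']; T=R.from_quat(o['tool_rot']).as_matrix(); print((T.T@(np.array(c['eye'])-p)).round(4),(T.T@rot(c)).round(3))
cv2.imwrite('pics/w4b.png',c['image'][180:384,100:400,::-1].repeat(2,0).repeat(2,1))
E
```

```text
3.7833 [ 0.50966678 -0.01469218  0.06226327] [ 1.8000e+02 -4.0000e-02 -1.7997e+02] [ 0.43805311 -0.01428999  0.20452606] [ 0.64982028  0.16388879 -6.00019101] [-0.002  0.002  0.005 -0.002 -0.    -0.003]
3.8333 [ 0.50989835 -0.01476717  0.06232937] [ 1.8000e+02 -2.0000e-02 -1.7997e+02] [ 0.43824548 -0.01433138  0.20457076] [-0.63807638  0.68457363 -6.14184349] [-0.003  0.002  0.005  0.001 -0.001  0.001]
3.8833 [ 0.51003671 -0.01485546  0.0623489 ] [ 1.8000e+02 -1.0000e-02 -1.7998e+02] [ 0.43841024 -0.01439138  0.20460134] [-0.0636729  -0.00665395 -6.11675294] [-0.003  0.002  0.005 -0.001 -0.001  0.001]
3.9333 [ 0.51019673 -0.01493523  0.06237539] [ 180.     -0.   -179.99] [ 0.43854302 -0.01445996  0.20461732] [-0.79921305 -1.36989285 -6.57158394] [-0.002  0.001  0.003 -0.001 -0.001 -0.001]
[ 0.0716  0.0005 -0.1423] [[-0.    -0.96  -0.279]
 [ 1.    -0.     0.   ]
 [-0.    -0.279  0.96 ]]
```

View pics/w4b.png

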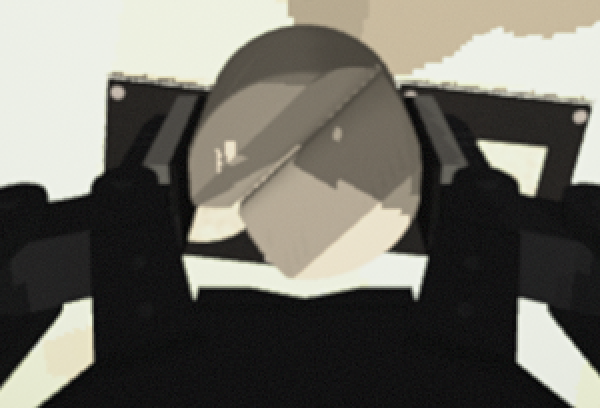

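Anvil held upright: near top rim at crop row 70, far rim 279, bottom rim 25, which puts it about 1.5 mm behind the TCP and centred laterally. The arm needs about 1 s to settle after fast moves, so I'll check the pad corner at crop (108,74) before moving on.

```bash
python3 - <<'E'
from h import *
c=load('w4')
print(px2w(c,[(154,217)],.004).round(4),'exp .519 -.0886'); print(px2w(c,[(100+118/2,180+92/2),(100+580/2,180+117/2)],.005).round(4))
# screw-hole corner of big pad & silhouette from top for reference
print(w2px(c,[[.519,-.0886,.004]]))
E
```

```text
[[ 0.519  -0.0869  0.004 ]] exp .519 -.0886
[[ 0.5257 -0.0835  0.005 ]
 [ 0.536   0.0892  0.005 ]]
[[151.69789595 217.01059475]]
```

>>> {"api": "carry_out", "payload": {"plan": [{"dx": -13,"dy": -10,"dz": 0,"twist": 0,"fingers": 1},{"dx": -26,"dy": -21,"dz": 0,"twist": 0,"fingers": 1},{"dx": -38,"dy": -31,"dz": 0,"twist": 0,"fingers": 1},{"dx": -48,"dy": -38,"dz": 0,"twist": 0,"fingers": 1},{"dx": -53,"dy": -41.5,"dz": 0,"twist": 0,"fingers": 1}]}}

```text
clock: 4.4
eef_pos: [0.5649, -0.0577, 0.0624]
tool_rot: [0.001, 1.0, -0.0, 0.001]
ft_force: [-0.0, 0.2, -6.5]
grip_width: 0.0506
grasp_force: 66.1
```

>>> {"api": "carry_out", "payload": {"plan": [{"dx": 0,"dy": 0,"dz": 10,"twist": 0,"fingers": 1},{"dx": 0,"dy": 0,"dz": 20,"twist": 0,"fingers": 1},{"dx": 0,"dy": 0,"dz": 25,"twist": 0,"fingers": 1},{"dx": 0,"dy": 0,"dz": 30,"twist": 0,"fingers": 1},{"dx": 0,"dy": 0,"dz": 30,"twist": 0,"fingers": 1}]}}

```text
clock: 4.82
eef_pos: [0.5612, -0.0562, 0.0303]
tool_rot: [-0.0, 1.0, 0.0, -0.002]
ft_force: [-0.9, -0.4, -6.7]
grip_width: 0.0508
grasp_force: 66.1
```

```bash
python3 - <<'E'
from h import *
for i in range(6): c=snap('wrist','w5')
o=bot.get_obs(); p=o['eef_pos'];print(p,c['eye'],o['ft_force'],o['joint_vel'].round(3))
cv2.imwrite('pics/w5b.png',c['image'][150:354,100:400,::-1].repeat(2,0).repeat(2,1))
E
```

```text
[ 0.56382483 -0.05672145  0.03290596] [ 0.49210521 -0.05623234  0.17502069] [-0.34638548  0.01511487 -5.79327617] [-0.002  0.    -0.001  0.     0.001 -0.   ]
```

View pics/w5b.png

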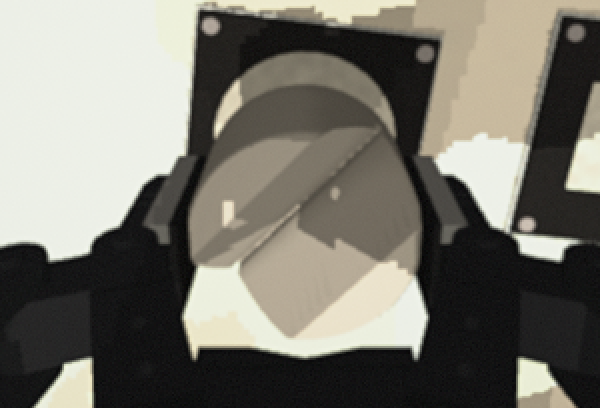

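```bash
python3 - <<'E'
from h import *
c=load('w5'); f=lambda u,v:(100+u/2,150+v/2)
print('anvil near',px2w(c,[f(305,85)],.030)+[.0265,0,0], 'top c',px2w(c,[f(305,132)],.0635)+[.0265,0,0],px2w(c,[f(300,340)],.0635)-[.0265,0,0])
print('sil near',px2w(c,[f(304,50)],.004)+[.0285,0,0], 'lr',px2w(c,[f(213,130),f(395,130)],.004).round(4))
a,b=px2w(c,[f(197,8),f(441,38)],.004)[:,:2]; d=b-a; print(a,b,np.linalg.norm(d),'centre',(a+b)/2+.5*np.array([d[1],-d[0]]))
E
```

```text
anvil near [[ 0.56320957 -0.05603086  0.03      ]] top c [[ 0.56297693 -0.05607811  0.0635    ]] [[ 0.56120889 -0.05723047  0.0635    ]]
sil near [[ 0.56217138 -0.05629533  0.004     ]] lr [[ 0.5595 -0.0849  0.004 ]
 [ 0.5595 -0.0277  0.004 ]]
[ 0.52089982 -0.08789261] [ 0.52998878 -0.01522527] 0.07323354442208574 centre [ 0.56177798 -0.05610342]
```

Silhouette and anvil both come out at (.562,−.056), so I'll lower and release.

>>> {"api": "carry_out", "payload": {"plan": [{"dx": 0,"dy": 0,"dz": 9,"twist": 0,"fingers": 1},{"dx": 0,"dy": 0,"dz": 17,"twist": 0,"fingers": 1},{"dx": 0,"dy": 0,"dz": 23,"twist": 0,"fingers": 1},{"dx": 0,"dy": 0,"dz": 26,"twist": 0,"fingers": 1},{"dx": 0,"dy": 0,"dz": 26,"twist": 0,"fingers": 1}]}}

```text
clock: 5.53
eef_pos: [0.5629, -0.0569, 0.0087]
tool_rot: [0.0, 1.0, -0.0, -0.0]
ft_force: [-7.5, 1.1, 14.9]
grip_width: 0.0512
grasp_force: 68.9
```

>>> {"api": "carry_out", "payload": {"plan": [{"dx": 0,"dy": 0,"dz": 0,"twist": 0,"fingers": 1},{"dx": 0,"dy": 0,"dz": 0,"twist": 0,"fingers": 1},{"dx": 0,"dy": 0,"dz": 0,"twist": 0,"fingers": 1},{"dx": 0,"dy": 0,"dz": 0,"twist": 0,"fingers": 1},{"dx": 0,"dy": 0,"dz": 0,"twist": 0,"fingers": 1}]}}

```text
clock: 5.95
eef_pos: [0.5628, -0.0569, 0.0087]
tool_rot: [0.0, 1.0, -0.0, 0.0]
ft_force: [-7.6, 0.3, 14.8]
grip_width: 0.0508
grasp_force: 68.9
```

>>> {"api": "carry_out", "payload": {"plan": [{"dx": 0,"dy": 0,"dz": 0,"twist": 0,"fingers": 0},{"dx": 0,"dy": 0,"dz": 0,"twist": 0,"fingers": -0.5},{"dx": 0,"dy": 0,"dz": 0,"twist": 0,"fingers": -0.7},{"dx": 0,"dy": 0,"dz": 0,"twist": 0,"fingers": -0.7},{"dx": 0,"dy": 0,"dz": 0,"twist": 0,"fingers": -0.7}]}}

```text
clock: 6.37
eef_pos: [0.5637, -0.0568, 0.0062]
tool_rot: [0.0, 1.0, -0.0, 0.0]
ft_force: [-0.1, -1.2, 0.5]
grip_width: 0.073
grasp_force: 0.0
```

>>> {"api": "carry_out", "payload": {"plan": [{"dx": 0,"dy": 0,"dz": -10,"twist": 0,"fingers": -0.7},{"dx": 0,"dy": 0,"dz": -30,"twist": 0,"fingers": -0.7},{"dx": 0,"dy": 0,"dz": -60,"twist": 0,"fingers": -0.7},{"dx": 0,"dy": 0,"dz": -90,"twist": 0,"fingers": -0.8},{"dx": 0,"dy": 0,"dz": -110,"twist": 0,"fingers": -1}]}}

```text
clock: 6.78
eef_pos: [0.5646, -0.0569, 0.1197]
tool_rot: [0.0, 1.0, -0.0, 0.002]
ft_force: [1.4, 1.0, -0.7]
grip_width: 0.0849
grasp_force: 0.0
```

>>> {"api": "carry_out", "payload": {"plan": [{"dx": 28,"dy": 1,"dz": 0,"twist": 0,"fingers": -1},{"dx": 60,"dy": 2,"dz": 0,"twist": 0,"fingers": -1},{"dx": 92,"dy": 3,"dz": 0,"twist": 0,"fingers": -1},{"dx": 118,"dy": 4,"dz": 0,"twist": 0,"fingers": -1},{"dx": 130,"dy": 4,"dz": 0,"twist": 0,"fingers": -1}]}}

```text
clock: 7.2
eef_pos: [0.4295, -0.0524, 0.1165]
tool_rot: [0.0, 1.0, 0.0, -0.001]
ft_force: [-0.9, -0.2, -0.4]
grip_width: 0.0851
grasp_force: 0.0
```

```bash
python3 - <<'E'
from h import *
for i in range(14): c=snap('wrist','w6')
o=bot.get_obs(); p=o['eef_pos'];print(p,c['eye'],o['ft_force'],o['joint_vel'].round(3))
# anvil/pad check from top cam + loupe by dark threshold from wrist
g=cv2.cvtColor(c['image'],cv2.COLOR_RGB2GRAY); uv=w2px(c,[[.434,-.0525,.047],[.434,-.0525,0]]);print(uv)
t=load('w6'); a=c['image'][...,::-1]
c2=snap('top','t2'); b=ortho(c2,.5615,-.0573,.036,.05,340)
b=cv2.copyMakeBorder(b,0,44,0,0,0); cv2.imwrite('pics/w6b.png',np.hstack([cv2.resize(a,(440,384))[...],b]))
E
```

```text
[ 0.43349412 -0.05272784  0.11612148] [ 0.362109   -0.05228202  0.25838011] [-1.01655824  0.3295669   0.00636407] [-0.    -0.004 -0.003  0.001  0.     0.   ]
[[251.80453524 201.52881041]
 [251.84187605 185.05165147]]
```

View pics/w6b.png

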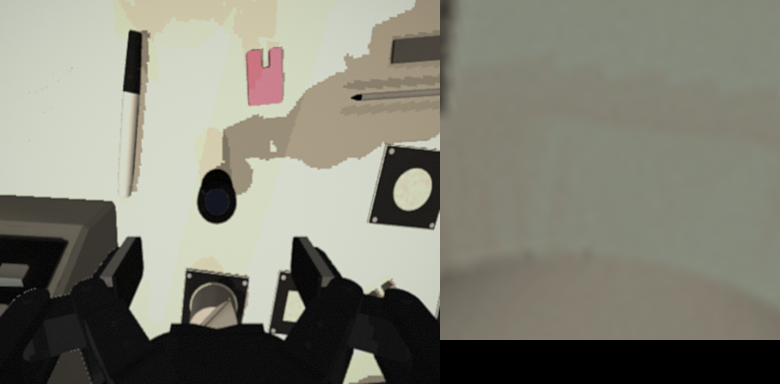

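Loupe sits midway between the fingers (col 217) at the predicted row of about 202, and the anvil is sitting on its pad. Descending to grip the loupe.

>>> {"api": "carry_out", "payload": {"plan": [{"dx": 0,"dy": 0,"dz": 25,"twist": 0,"fingers": -1},{"dx": 0,"dy": 0,"dz": 55,"twist": 0,"fingers": -1},{"dx": 0,"dy": 0,"dz": 85,"twist": 0,"fingers": -1},{"dx": 0,"dy": 0,"dz": 105,"twist": 0,"fingers": -1},{"dx": 0,"dy": 0,"dz": 110,"twist": 0,"fingers": -1}]}}

```text
clock: 8.37
eef_pos: [0.4304, -0.0524, 0.0033]
tool_rot: [0.0, 1.0, 0.0, -0.003]
ft_force: [-0.8, -0.7, 0.7]
grip_width: 0.0854
grasp_force: 0.0
```

>>> {"api": "carry_out", "payload": {"plan": [{"dx": 0,"dy": 0,"dz": 0,"twist": 0,"fingers": -0.5},{"dx": 0,"dy": 0,"dz": 0,"twist": 0,"fingers": 0},{"dx": 0,"dy": 0,"dz": 0,"twist": 0,"fingers": 1},{"dx": 0,"dy": 0,"dz": 0,"twist": 0,"fingers": 1},{"dx": 0,"dy": 0,"dz": 0,"twist": 0,"fingers": 1}]}}

```text
clock: 8.78
eef_pos: [0.435, -0.0529, 0.0079]
tool_rot: [0.0, 1.0, -0.0, 0.002]
ft_force: [-0.2, -0.0, 3.7]
grip_width: 0.035
grasp_force: 59.6
```

>>> {"api": "carry_out", "payload": {"plan": [{"dx": 0,"dy": 0,"dz": 0,"twist": 0,"fingers": 1},{"dx": 0,"dy": 0,"dz": 0,"twist": 0,"fingers": 1},{"dx": 0,"dy": 0,"dz": 0,"twist": 0,"fingers": 1},{"dx": 0,"dy": 0,"dz": 0,"twist": 0,"fingers": 1},{"dx": 0,"dy": 0,"dz": 0,"twist": 0,"fingers": 1}]}}

```text
clock: 9.2
eef_pos: [0.435, -0.0529, 0.0079]
tool_rot: [0.0, 1.0, -0.0, 0.002]
ft_force: [-0.6, -0.5, 6.0]
grip_width: 0.0346
grasp_force: 59.6
```

>>> {"api": "carry_out", "payload": {"plan": [{"dx": 0,"dy": 0,"dz": -15,"twist": 0,"fingers": 1},{"dx": 0,"dy": 10,"dz": -45,"twist": 0,"fingers": 1},{"dx": 0,"dy": 40,"dz": -60,"twist": 0,"fingers": 1},{"dx": 0,"dy": 75,"dz": -60,"twist": 0,"fingers": 1},{"dx": 0,"dy": 110,"dz": -60,"twist": 0,"fingers": 1}]}}

```text
clock: 9.62
eef_pos: [0.435, 0.0582, 0.0684]
tool_rot: [0.001, 1.0, 0.0, 0.002]
ft_force: [-0.0, -0.6, -0.7]
grip_width: 0.035
grasp_force: 59.9
```

>>> {"api": "carry_out", "payload": {"plan": [{"dx": 0,"dy": 35,"dz": 0,"twist": 0,"fingers": 1},{"dx": -1,"dy": 65,"dz": 0,"twist": 0,"fingers": 1},{"dx": -2,"dy": 87,"dz": 0,"twist": 0,"fingers": 1},{"dx": -2.3,"dy": 98,"dz": 10,"twist": 0,"fingers": 1},{"dx": -2.3,"dy": 98,"dz": 20,"twist": 0,"fingers": 1}]}}

```text
clock: 10.03
eef_pos: [0.4369, 0.1577, 0.0467]
tool_rot: [-0.002, 1.0, 0.001, 0.002]
ft_force: [-0.2, 0.4, -0.5]
grip_width: 0.035
grasp_force: 59.9
```

```bash
python3 - <<'E'
from h import *
for i in range(14): c=snap('wrist','w7')
o=bot.get_obs(); p=o['eef_pos'];print(p,c['eye'],o['ft_force'],o['joint_vel'].round(3))
cv2.imwrite('pics/w7b.png',c['image'][130:334,100:400,::-1].repeat(2,0).repeat(2,1))
f=lambda q:((q[:,0]-100)*2,(q[:,1]-130)*2)
print(np.c_[f(w2px(c,[[.4362,.1556,.004],[.4362-.02,.1556,.004],[.4362,.1356,.004],[.4362,.1756,.004]]))].round(0))
E
```

```text
[0.43589494 0.15516462 0.04648698] [0.36435992 0.1555524  0.18875655] [ 0.60070654 -0.57830957 -0.49678891] [ 0.003  0.001 -0.001 -0.001 -0.001  0.001]
[[304. 168.]
 [304. 111.]
 [245. 168.]
 [363. 168.]]
```

View pics/w7b.png

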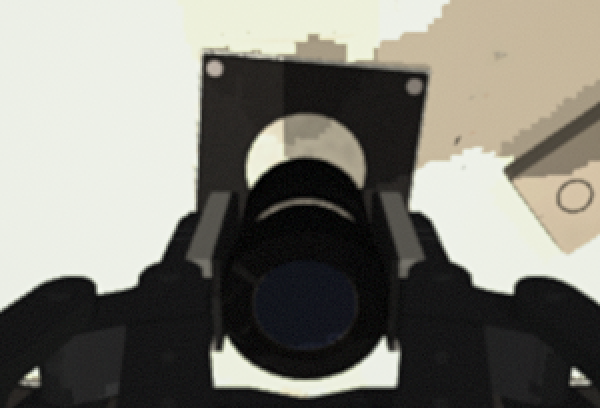

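Silhouette at col 305, near edge row 112, matches the prediction, and the loupe is centred over it. Lowering to place it.

>>> {"api": "carry_out", "payload": {"plan": [{"dx": 0,"dy": 0.4,"dz": 10,"twist": 0,"fingers": 1},{"dx": 0,"dy": 0.4,"dz": 20,"twist": 0,"fingers": 1},{"dx": 0,"dy": 0.4,"dz": 29,"twist": 0,"fingers": 1},{"dx": 0,"dy": 0.4,"dz": 34,"twist": 0,"fingers": 1},{"dx": 0,"dy": 0.4,"dz": 36,"twist": 0,"fingers": 1}]}}

```text
clock: 11.15
eef_pos: [0.4352, 0.1555, 0.0118]
tool_rot: [0.0, 1.0, -0.0, -0.001]
ft_force: [-11.1, -3.8, 39.3]
grip_width: 0.0352
grasp_force: 62.7
```

>>> {"api": "carry_out", "payload": {"plan": [{"dx": 0,"dy": 0,"dz": 0,"twist": 0,"fingers": 1},{"dx": 0,"dy": 0,"dz": 0,"twist": 0,"fingers": 1},{"dx": 0,"dy": 0,"dz": 0,"twist": 0,"fingers": 1},{"dx": 0,"dy": 0,"dz": 0,"twist": 0,"fingers": 1},{"dx": 0,"dy": 0,"dz": 0,"twist": 0,"fingers": 1}]}}

```text
clock: 11.57
eef_pos: [0.4352, 0.1555, 0.0119]
tool_rot: [0.0, 1.0, -0.0, -0.0]
ft_force: [-7.2, -1.9, 16.7]
grip_width: 0.0348
grasp_force: 61.5
```

>>> {"api": "carry_out", "payload": {"plan": [{"dx": 0,"dy": 0,"dz": 0,"twist": 0,"fingers": 0.1},{"dx": 0,"dy": 0,"dz": 0,"twist": 0,"fingers": -0.4},{"dx": 0,"dy": 0,"dz": 0,"twist": 0,"fingers": -0.7},{"dx": 0,"dy": 0,"dz": 0,"twist": 0,"fingers": -0.7},{"dx": 0,"dy": 0,"dz": 0,"twist": 0,"fingers": -0.7}]}}

```text
clock: 11.98
eef_pos: [0.4357, 0.1557, 0.0101]
tool_rot: [0.0, 1.0, -0.0, -0.0]
ft_force: [-0.0, -0.4, 1.4]
grip_width: 0.0728
grasp_force: 0.0
```

>>> {"api": "carry_out", "payload": {"plan": [{"dx": 0,"dy": 0,"dz": -10,"twist": 0,"fingers": -0.7},{"dx": 0,"dy": 0,"dz": -30,"twist": 0,"fingers": -0.7},{"dx": 0,"dy": 0,"dz": -60,"twist": 0,"fingers": -0.7},{"dx": 0,"dy": 0,"dz": -90,"twist": 0,"fingers": -0.8},{"dx": 0,"dy": 0,"dz": -110,"twist": 0,"fingers": -1}]}}

```text
clock: 12.4
eef_pos: [0.4365, 0.1559, 0.1225]
tool_rot: [0.0, 1.0, 0.0, 0.001]
ft_force: [0.6, -0.3, -0.9]
grip_width: 0.0851
grasp_force: 0.0
```

```bash
python3 - <<'E'
from h import *
print(bot.get_obs()['joint_pos'].round(3))
E
```

```text
[ 0.343  0.248 -0.283  1.037 -0.     0.343]
```

>>> {"api": "carry_out", "payload": {"plan": [{"dx": 1,"dy": 22,"dz": 0,"twist": 7,"fingers": -1},{"dx": 2,"dy": 46,"dz": 0,"twist": 14,"fingers": -1},{"dx": 3,"dy": 70,"dz": 0,"twist": 21,"fingers": -1},{"dx": 4,"dy": 90,"dz": 0,"twist": 28,"fingers": -1},{"dx": 4.4,"dy": 100,"dz": 0,"twist": 35,"fingers": -1}]}}

```text
clock: 12.82
eef_pos: [0.4313, 0.2579, 0.1202]
tool_rot: [0.303, 0.953, 0.0, -0.0]
ft_force: [0.3, -0.4, -0.7]
grip_width: 0.0853
grasp_force: 0.0
```

>>> {"api": "carry_out", "payload": {"plan": [{"dx": 0,"dy": 0,"dz": 0,"twist": 6,"fingers": -1},{"dx": 0,"dy": 0,"dz": 0,"twist": 12,"fingers": -1},{"dx": 0,"dy": 0,"dz": 0,"twist": 17.2,"fingers": -1},{"dx": 0,"dy": 0,"dz": 0,"twist": 17.2,"fingers": -1},{"dx": 0,"dy": 0,"dz": 0,"twist": 17.2,"fingers": -1}]}}

```text
clock: 13.23
eef_pos: [0.4313, 0.2556, 0.12]
tool_rot: [0.439, 0.898, -0.0, -0.0]
ft_force: [-0.6, 0.6, -0.4]
grip_width: 0.0857
grasp_force: 0.0
```

```bash
python3 - <<'E'
from h import *
for i in range(12): c=snap('wrist','w8')
o=bot.get_obs(); p=o['eef_pos'];print(p,R.from_quat(o['tool_rot']).as_euler('xyz',degrees=True).round(2),c['eye'],o['joint_pos'].round(3),o['joint_vel'].round(3))
t=camera('top')
a=c['image'][...,::-1]; b=ortho(c,p[0],p[1],.011,.05,280); d=ortho(c,.4362,.1560,.004,.05,280)
r=np.vstack([b,d]); L=cv2.copyMakeBorder(a,0,560-384,0,0,0,cv2.BORDER_CONSTANT); cv2.imwrite('pics/w8b.png',np.hstack([L,r]))
E
```

```text
[0.43138302 0.25568088 0.12033573] [180.     0.   127.79] [0.38730717 0.31205039 0.26258932] [ 0.535  0.321 -0.187  1.062 -0.     1.446] [ 0.001 -0.001  0.002  0.001  0.001  0.001]
```

View pics/w8b.png

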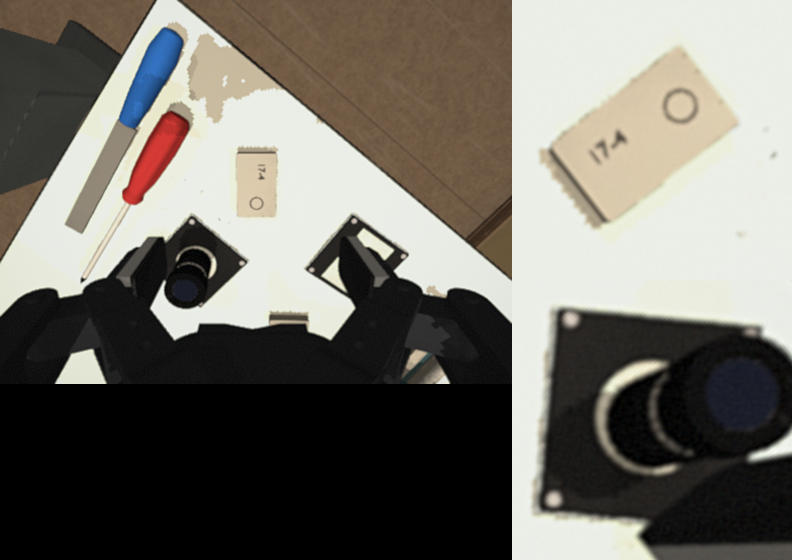

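Loupe stands on its silhouette with an even ring around it. Coupon corners average to tile (132,135), i.e. +1.0 mm and +2.8 mm in tool x and y. Correcting, descending and gripping.

>>> {"api": "carry_out", "payload": {"plan": [{"dx": 1,"dy": 2.8,"dz": 25,"twist": 0,"fingers": -1},{"dx": 1,"dy": 2.8,"dz": 60,"twist": 0,"fingers": -1},{"dx": 1,"dy": 2.8,"dz": 90,"twist": 0,"fingers": -1},{"dx": 1,"dy": 2.8,"dz": 110,"twist": 0,"fingers": -1},{"dx": 1,"dy": 2.8,"dz": 117.5,"twist": 0,"fingers": -1}]}}

```text
clock: 14.3
eef_pos: [0.4306, 0.2568, -0.0004]
tool_rot: [0.44, 0.898, -0.003, -0.002]
ft_force: [-0.8, -1.6, -0.1]
grip_width: 0.0853
grasp_force: 0.0
```

>>> {"api": "carry_out", "payload": {"plan": [{"dx": 0,"dy": 0,"dz": 0,"twist": 0,"fingers": -0.8},{"dx": 0,"dy": 0,"dz": 0,"twist": 0,"fingers": -0.5},{"dx": 0,"dy": 0,"dz": 0,"twist": 0,"fingers": -0.3},{"dx": 0,"dy": 0,"dz": 0,"twist": 0,"fingers": -0.1},{"dx": 0,"dy": 0,"dz": 0,"twist": 0,"fingers": 0}]}}

```text
clock: 14.72
eef_pos: [0.4341, 0.2588, 0.0043]
tool_rot: [0.44, 0.898, 0.001, 0.001]
ft_force: [0.1, -0.3, -0.0]
grip_width: 0.0427
grasp_force: 0.0
```

>>> {"api": "carry_out", "payload": {"plan": [{"dx": 0,"dy": 0,"dz": 0,"twist": 0,"fingers": 1},{"dx": 0,"dy": 0,"dz": 0,"twist": 0,"fingers": 1},{"dx": 0,"dy": 0,"dz": 0,"twist": 0,"fingers": 1},{"dx": 0,"dy": 0,"dz": 0,"twist": 0,"fingers": 1},{"dx": 0,"dy": 0,"dz": 0,"twist": 0,"fingers": 1}]}}

```text
clock: 15.13
eef_pos: [0.4339, 0.2587, 0.0044]
tool_rot: [0.44, 0.898, 0.001, 0.001]
ft_force: [-0.8, -0.0, 6.3]
grip_width: 0.034
grasp_force: 59.3
```

>>> {"api": "carry_out", "payload": {"plan": [{"dx": 0,"dy": 0,"dz": -15,"twist": 0,"fingers": 1},{"dx": -4,"dy": 5,"dz": -40,"twist": 5,"fingers": 1},{"dx": -16,"dy": 20,"dz": -50,"twist": 11,"fingers": 1},{"dx": -32,"dy": 39,"dz": -50,"twist": 18,"fingers": 1},{"dx": -48,"dy": 58.6,"dz": -50,"twist": 25,"fingers": 1}]}}

```text
clock: 15.55
eef_pos: [0.51, 0.2566, 0.0547]
tool_rot: [0.626, 0.78, 0.001, 0.001]
ft_force: [0.5, 1.4, -1.9]
grip_width: 0.0337
grasp_force: 60.4
```

>>> {"api": "carry_out", "payload": {"plan": [{"dx": -4,"dy": 15,"dz": 0,"twist": 4,"fingers": 1},{"dx": -8,"dy": 30,"dz": 0,"twist": 7,"fingers": 1},{"dx": -11,"dy": 42,"dz": 0,"twist": 9.5,"fingers": 1},{"dx": -13.2,"dy": 51.6,"dz": 6,"twist": 10.5,"fingers": 1},{"dx": -13.2,"dy": 51.6,"dz": 14,"twist": 10.5,"fingers": 1}]}}

```text
clock: 15.97
eef_pos: [0.5646, 0.2549, 0.0393]
tool_rot: [0.693, 0.721, 0.002, 0.001]
ft_force: [-0.2, 0.1, -1.3]
grip_width: 0.0334
grasp_force: 60.4
```

```bash
python3 - <<'E'
from h import *
for i in range(14): c=snap('wrist','w9')
o=bot.get_obs(); p=o['eef_pos'];print(p,R.from_quat(o['tool_rot']).as_euler('xyz',degrees=True).round(2),c['eye'],o['joint_vel'].round(3))
cv2.imwrite('pics/w9b.png',c['image'][130:370,80:430,::-1].repeat(2,0).repeat(2,1))
E
```

```text
[0.56198556 0.25473464 0.03901969] [ 1.7998e+02 -1.0000e-02  9.2290e+01] [0.55839419 0.32597394 0.18136389] [ 0.001  0.004  0.002  0.001 -0.     0.   ]
```

View pics/w9b.png

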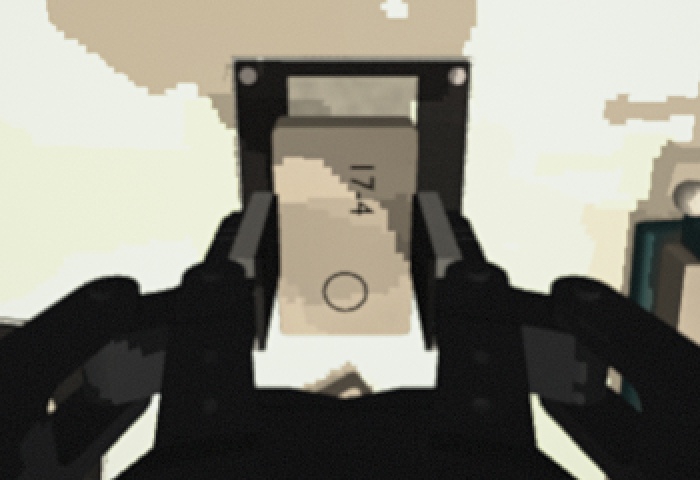

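```bash
python3 - <<'E'
from h import *
c=load('w9'); f=lambda u,v:(80+u/2,130+v/2)
s=px2w(c,[f(288,77),f(418,77)],.004)[:,:2]; print('sil near corners',s,'mid',s.mean(0))
d=np.array([np.cos(np.radians(92.3)),np.sin(np.radians(92.3))]); print('sil centre',s.mean(0)-.032*d)
z0=.0365
q=px2w(c,[f(273,128),f(417,128),f(280,334),f(413,334)],z0+.011)[:,:2]; print(q,'coupon centre',q.mean(0), np.linalg.norm(q[1]-q[0]),np.linalg.norm(q[2]-q[0]))
b=px2w(c,[f(274,118),f(416,118)],z0)[:,:2]; print('bottom',b.mean(0)-.03*d)
E
```

```text
sil near corners [[0.54254336 0.28663939]
 [0.5828784  0.28823842]] mid [0.56271088 0.2874389 ]
sil centre [0.5639951  0.25546468]
[[0.54298972 0.28362502]
 [0.57756966 0.28499406]
 [0.545173   0.22579348]
 [0.58082529 0.22719816]] coupon centre [0.56163942 0.25540268] 0.03460702858342004 0.057872734792473325
bottom [0.56153005 0.25361781]
```

>>> {"api": "carry_out", "payload": {"plan": [{"dx": 0.5,"dy": 1.5,"dz": 9,"twist": 0,"fingers": 1},{"dx": 0.5,"dy": 1.5,"dz": 18,"twist": 0,"fingers": 1},{"dx": 0.5,"dy": 1.5,"dz": 25,"twist": 0,"fingers": 1},{"dx": 0.5,"dy": 1.5,"dz": 29,"twist": 0,"fingers": 1},{"dx": 0.5,"dy": 1.5,"dz": 31,"twist": 0,"fingers": 1}]}}

```text
clock: 17.08
eef_pos: [0.5623, 0.2547, 0.0084]
tool_rot: [0.693, 0.721, -0.001, -0.0]
ft_force: [-8.6, -3.9, 20.8]
grip_width: 0.0334
grasp_force: 62.9
```

>>> {"api": "carry_out", "payload": {"plan": [{"dx": 0,"dy": 0,"dz": 0,"twist": 0,"fingers": 1},{"dx": 0,"dy": 0,"dz": 0,"twist": 0,"fingers": 1},{"dx": 0,"dy": 0,"dz": 0,"twist": 0,"fingers": 1},{"dx": 0,"dy": 0,"dz": 0,"twist": 0,"fingers": 1},{"dx": 0,"dy": 0,"dz": 0,"twist": 0,"fingers": 1}]}}

```text
clock: 17.5
eef_pos: [0.5622, 0.2547, 0.0085]
tool_rot: [0.693, 0.721, -0.001, -0.0]
ft_force: [-4.8, -2.7, 8.0]
grip_width: 0.0336
grasp_force: 61.5
```

>>> {"api": "carry_out", "payload": {"plan": [{"dx": 0,"dy": 0,"dz": 0,"twist": 0,"fingers": 0.1},{"dx": 0,"dy": 0,"dz": 0,"twist": 0,"fingers": -0.2},{"dx": 0,"dy": 0,"dz": 0,"twist": 0,"fingers": -0.4},{"dx": 0,"dy": 0,"dz": 0,"twist": 0,"fingers": -0.5},{"dx": 0,"dy": 0,"dz": 0,"twist": 0,"fingers": -0.5}]}}

```text
clock: 17.92
eef_pos: [0.5634, 0.2552, 0.0075]
tool_rot: [0.693, 0.721, -0.0, -0.0]
ft_force: [0.2, -0.5, 0.3]
grip_width: 0.0637
grasp_force: 0.0
```

>>> {"api": "carry_out", "payload": {"plan": [{"dx": 0,"dy": 0,"dz": -10,"twist": 0,"fingers": -0.5},{"dx": 0,"dy": 0,"dz": -30,"twist": 0,"fingers": -0.5},{"dx": 0,"dy": 0,"dz": -60,"twist": 0,"fingers": -0.5},{"dx": 0,"dy": 0,"dz": -90,"twist": 0,"fingers": -0.8},{"dx": 0,"dy": 0,"dz": -110,"twist": 0,"fingers": -1}]}}

```text
clock: 18.33
eef_pos: [0.5646, 0.2558, 0.1216]
tool_rot: [0.693, 0.721, 0.002, 0.001]
ft_force: [1.1, 0.4, 0.0]
grip_width: 0.0844
grasp_force: 0.0
```

>>> {"api": "carry_out", "payload": {"plan": [{"dx": -22,"dy": -2,"dz": 0,"twist": 7,"fingers": -1},{"dx": -46,"dy": -4,"dz": 0,"twist": 14,"fingers": -1},{"dx": -70,"dy": -6.5,"dz": 0,"twist": 21,"fingers": -1},{"dx": -92,"dy": -9,"dz": 0,"twist": 28,"fingers": -1},{"dx": -104.7,"dy": -10.2,"dz": 0,"twist": 35,"fingers": -1}]}}

```text
clock: 18.75
eef_pos: [0.5572, 0.1481, 0.1187]
tool_rot: [0.879, 0.476, 0.0, 0.0]
ft_force: [0.3, 0.8, -0.8]
grip_width: 0.0851
grasp_force: 0.0
```

>>> {"api": "carry_out", "payload": {"plan": [{"dx": 0,"dy": 0,"dz": 0,"twist": 6.5,"fingers": -1},{"dx": 0,"dy": 0,"dz": 0,"twist": 13,"fingers": -1},{"dx": 0,"dy": 0,"dz": 0,"twist": 18,"fingers": -1},{"dx": 0,"dy": 0,"dz": 0,"twist": 22.3,"fingers": -1},{"dx": 0,"dy": 0,"dz": 0,"twist": 22.3,"fingers": -1}]}}

```text
clock: 19.17
eef_pos: [0.5576, 0.1501, 0.1186]
tool_rot: [0.954, 0.3, 0.0, 0.0]
ft_force: [0.3, 0.0, -0.4]
grip_width: 0.0857
grasp_force: 0.0
```

```bash
python3 - <<'E'
from h import *
for i in range(12): c=snap('wrist','w10')
o=bot.get_obs(); p=o['eef_pos'];print(p,R.from_quat(o['tool_rot']).as_euler('xyz',degrees=True).round(2),c['eye'],o['joint_pos'].round(3),o['joint_vel'].round(3))
a=c['image'][...,::-1]; b=ortho(c,p[0],p[1],.009,.035,288); t=snap('top','t10'); d=ortho(t,.563,.2548,.015,.05,288)
r=np.vstack([b,d]); L=cv2.copyMakeBorder(a,0,576-384,0,0,cv2.BORDER_CONSTANT); cv2.imwrite('pics/w10b.png',np.hstack([L,r]))
E
```

```text
[0.55738613 0.15024797 0.11775887] [-180.      0.     34.99] [0.61472713 0.19128945 0.260017  ] [0.263 0.462 0.022 1.13  0.    2.794] [-0.     0.001  0.    -0.001 -0.002  0.002]
```

View pics/w10b.png

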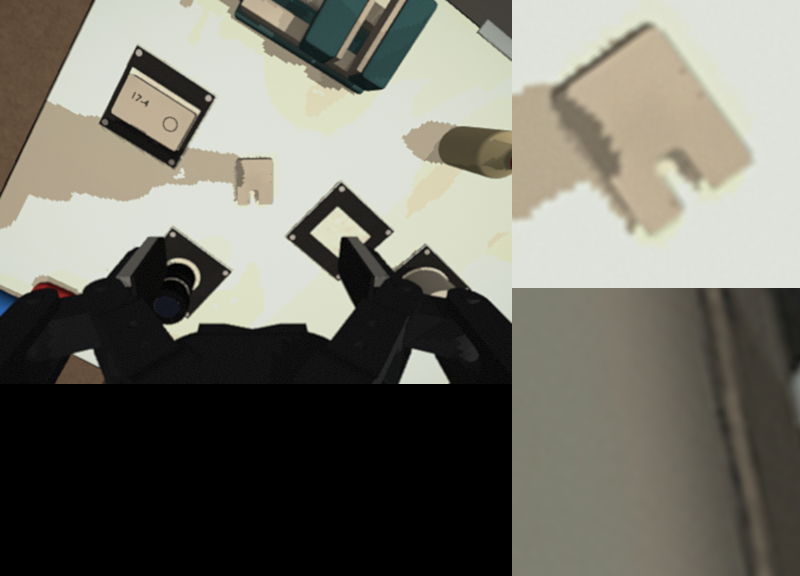

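The slotted coupon is about 2–3 mm off the TCP in tool x and 1.9 mm in tool y. The long coupon lies on its pad. I've used all 14 views, so from here I measure numerically by segmentation.

```bash
cat >> h.py <<'E'
def coupon(c,x,y,z,half=.045,n=451,lo=8,bright=90):
    im=ortho(c,x,y,z,half,n).astype(int); b,g,r=im[...,0],im[...,1],im[...,2]
    m=((r-b>lo)&(r>bright)).astype(np.uint8); m=cv2.morphologyEx(m,cv2.MORPH_OPEN,np.ones((9,9)))
    k,l,s,ce=cv2.connectedComponentsWithStats(m); i=l[n//2,n//2] or 1+np.argmax(s[1:,4])
    cs,_=cv2.findContours((l==i).astype(np.uint8),cv2.RETR_EXTERNAL,cv2.CHAIN_APPROX_NONE); rr=cv2.minAreaRect(max(cs,key=cv2.contourArea))
    return o2w([rr[0]],x,y,half,n)[0].round(4),np.round(np.array(rr[1])*2*half/(n-1)*1e3,1),round(rr[2],1)
E
python3 - <<'E'
from h import *
c=load('w10')
for nm,x,y,z in(('slot',.561,.1504,.009),('long',.5625,.2555,.015)):
    im=ortho(c,x,y,z,.045,451); 
    print(nm,'centre bgr',im[225,225],'row',[tuple(int(a) for a in im[225,k]) for k in range(15,450,30)]); print('col',[tuple(int(a) for a in im[k,225]) for k in range(15,450,30)])
    for lo in(15,25,35): print(lo,coupon(c,x,y,z,lo=lo))
E
```

```text
slot centre bgr [147 172 186] row [(145, 169, 183), (144, 169, 183), (145, 171, 183), (138, 163, 175), (97, 113, 123), (145, 173, 187), (144, 171, 185), (147, 172, 186), (147, 173, 188), (149, 174, 188), (150, 174, 185), (217, 226, 223), (218, 226, 223), (219, 227, 223), (217, 226, 222)]
col [(217, 226, 222), (218, 226, 222), (206, 226, 223), (154, 179, 192), (154, 180, 196), (152, 178, 193), (147, 173, 188), (147, 172, 186), (146, 171, 186), (152, 178, 191), (151, 176, 191), (152, 178, 194), (219, 226, 223), (217, 225, 222), (218, 225, 223)]
15 (array([0.5525, 0.166 ]), array([52.5, 76.8]), 56.9)
25 (array([0.5527, 0.1667]), array([46.9, 72.2]), 63.9)
35 (array([0.5606, 0.1514]), array([41.2, 31.6]), 54.0)
long centre bgr [148 173 190] row [(212, 222, 219), (213, 222, 219), (26, 29, 31), (147, 172, 188), (133, 156, 170), (149, 175, 192), (146, 170, 185), (148, 173, 190), (149, 175, 191), (99, 117, 127), (150, 175, 192), (116, 136, 148), (152, 179, 195), (24, 26, 28), (219, 226, 222)]
col [(215, 224, 221), (29, 32, 34), (29, 33, 35), (23, 25, 26), (92, 107, 115), (148, 175, 188), (150, 175, 191), (148, 173, 190), (150, 177, 194), (150, 176, 192), (91, 105, 115), (16, 18, 20), (14, 15, 15), (144, 168, 181), (145, 169, 181)]
15 (array([0.5647, 0.2528]), array([41.6, 62.1]), 87.7)
25 (array([0.5623, 0.2534]), array([36.3, 60.1]), 87.8)
35 (array([0.5622, 0.2536]), array([35., 59.]), 87.6)
```

```bash
cat >> h.py <<'E'
def pad(c,x,y,half=.06,n=481,th=70):
    g=cv2.cvtColor(ortho(c,x,y,.004,half,n),cv2.COLOR_BGR2GRAY); m=cv2.morphologyEx((g<th).astype(np.uint8),cv2.MORPH_OPEN,np.ones((7,7)))
    k,l,s,ce=cv2.connectedComponentsWithStats(m); i=1+np.argmax(s[1:,4])
    cs,_=cv2.findContours((l==i).astype(np.uint8),cv2.RETR_EXTERNAL,cv2.CHAIN_APPROX_NONE); rr=cv2.minAreaRect(max(cs,key=cv2.contourArea))
    return o2w([rr[0]],x,y,half,n)[0].round(4),np.round(np.array(rr[1])*2*half/(n-1)*1e3,1),round(rr[2],1)
E
python3 - <<'E'
from h import *
c=load('w10')
for th in(50,70,100): print(pad(c,.5625,.2555,th=th),pad(c,.5630,.0535,th=th))
E
```

```text
(array([0.5637, 0.2552]), array([72.2, 72.3]), 87.6) (array([0.5594, 0.0395]), array([102.9,  78.4]), 7.4)
(array([0.5637, 0.2551]), array([72.9, 73. ]), 87.5) (array([0.5595, 0.0395]), array([103.7,  78.9]), 7.8)
(array([0.5636, 0.255 ]), array([73.4, 74.1]), 87.7) (array([0.5591, 0.04  ]), array([103.5,  80.2]), 7.0)
```

>>> {"api": "carry_out", "payload": {"plan": [{"dx": 3.3,"dy": 0.9,"dz": 25,"twist": -1,"fingers": -1},{"dx": 3.3,"dy": 0.9,"dz": 60,"twist": -1,"fingers": -1},{"dx": 3.3,"dy": 0.9,"dz": 90,"twist": -1,"fingers": -1},{"dx": 3.3,"dy": 0.9,"dz": 108,"twist": -1,"fingers": -1},{"dx": 3.3,"dy": 0.9,"dz": 115,"twist": -1,"fingers": -1}]}}

```text
clock: 20.23
eef_pos: [0.5578, 0.1506, -0.0008]
tool_rot: [0.951, 0.309, -0.003, -0.0]
ft_force: [-0.6, 0.0, 0.1]
grip_width: 0.0859
grasp_force: 0.0
```

>>> {"api": "carry_out", "payload": {"plan": [{"dx": 0,"dy": 0,"dz": 0,"twist": 0,"fingers": -0.8},{"dx": 0,"dy": 0,"dz": 0,"twist": 0,"fingers": -0.5},{"dx": 0,"dy": 0,"dz": 0,"twist": 0,"fingers": -0.3},{"dx": 0,"dy": 0,"dz": 0,"twist": 0,"fingers": -0.1},{"dx": 0,"dy": 0,"dz": 0,"twist": 0,"fingers": 0}]}}

```text
clock: 20.65
eef_pos: [0.5619, 0.1517, 0.0045]
tool_rot: [0.951, 0.309, 0.002, 0.0]
ft_force: [0.2, -0.3, 1.1]
grip_width: 0.043
grasp_force: 0.0
```

>>> {"api": "carry_out", "payload": {"plan": [{"dx": 0,"dy": 0,"dz": 0,"twist": 0,"fingers": 0.3},{"dx": 0,"dy": 0,"dz": 0,"twist": 0,"fingers": 1},{"dx": 0,"dy": 0,"dz": 0,"twist": 0,"fingers": 1},{"dx": 0,"dy": 0,"dz": 0,"twist": 0,"fingers": 1},{"dx": 0,"dy": 0,"dz": 0,"twist": 0,"fingers": 1}]}}

```text
clock: 21.07
eef_pos: [0.5616, 0.1516, 0.0044]
tool_rot: [0.951, 0.309, 0.001, 0.0]
ft_force: [-0.7, -0.8, 5.2]
grip_width: 0.0293
grasp_force: 58.9
```

>>> {"api": "carry_out", "payload": {"plan": [{"dx": 0,"dy": 0,"dz": -15,"twist": 0,"fingers": 1},{"dx": -4,"dy": 6,"dz": -40,"twist": -5,"fingers": 1},{"dx": -14,"dy": 20,"dz": -50,"twist": -11,"fingers": 1},{"dx": -26,"dy": 37.2,"dz": -50,"twist": -18,"fingers": 1},{"dx": -36,"dy": 51.6,"dz": -50,"twist": -25,"fingers": 1}]}}

```text
clock: 21.48
eef_pos: [0.5627, 0.0879, 0.0544]
tool_rot: [0.86, 0.51, 0.001, 0.001]
ft_force: [0.1, 0.1, -1.0]
grip_width: 0.0299
grasp_force: 59.6
```

>>> {"api": "carry_out", "payload": {"plan": [{"dx": -10,"dy": 6,"dz": 0,"twist": -6.5,"fingers": 1},{"dx": -20,"dy": 12,"dz": 0,"twist": -13,"fingers": 1},{"dx": -28,"dy": 16,"dz": 0,"twist": -18.5,"fingers": 1},{"dx": -30.8,"dy": 17.9,"dz": 5,"twist": -22,"fingers": 1},{"dx": -30.8,"dy": 17.9,"dz": 14,"twist": -22,"fingers": 1}]}}

```text
clock: 21.9
eef_pos: [0.5636, 0.0519, 0.0398]
tool_rot: [0.749, 0.662, 0.001, 0.001]
ft_force: [0.3, -0.2, -0.8]
grip_width: 0.0295
grasp_force: 59.6
```

```bash
python3 - <<'E'
from h import *
for i in range(14): c=snap('wrist','w11')
o=bot.get_obs(); p=o['eef_pos'];print(p,R.from_quat(o['tool_rot']).as_euler('xyz',degrees=True).round(2),c['eye'],o['joint_vel'].round(3))
z=p[2]-.003+.009; print('coupon z',z)
for lo in(25,35): print(coupon(c,p[0],p[1],z,half=.04,n=401,lo=lo,bright=60))
# pad corners: dark mask, near part; compare with model: sample silhouette edge rows
im=ortho(c,.5635,.0531,.004,.05,501); cv2.imwrite('pics/o11.png',im)
g=cv2.cvtColor(im,cv2.COLOR_BGR2GRAY)
# unit vectors of pad: long axis 83deg
a=np.radians(83); L=np.array([np.cos(a),np.sin(a)]); S=np.array([np.sin(a),-np.cos(a)])
def px(w): return ((.05-(w-np.array([.5635,.0531])))/.1*500)
for s in(-.01,0,.01):
    pr=[]
    for l in np.arange(.012,.046,.001):
        q=px(np.array([.5635,.0531])+l*L+s*S); pr.append(int(g[int(round(q[0])),int(round(q[1]))]))
    print('along long',s,pr)
for l in(.018,.0205,.03):
    pr=[]
    for s in np.arange(-.045,.046,.0015):
        q=px(np.array([.5635,.0531])+l*L+s*S); pr.append(int(g[int(round(q[0])),int(round(q[1]))]) if min(q)>=0 and max(q)<=500 else -1)
    print('across',l,pr)
E
```

```text
[0.56259077 0.0529254  0.03893309] [179.99  -0.    82.98] [0.57053781 0.123703   0.18122216] [-0.002 -0.    -0.003 -0.001  0.001 -0.   ]
coupon z 0.044933086488681176
(array([0.5619, 0.0536]), array([41.1, 31.4]), 6.8)
(array([0.5617, 0.0529]), array([39. , 30.6]), 6.5)
along long -0.01 [130, 135, 156, 161, 158, 154, 152, 150, 154, 156, 160, 128, 49, 19, 24, 23, 25, 25, 27, 25, 23, 24, 21, 22, 17, 55, 131, 157, 179, 180, 180, 180, 181, 180]
along long 0 [157, 155, 157, 158, 159, 157, 156, 154, 154, 153, 154, 129, 51, 19, 25, 23, 23, 22, 23, 25, 23, 25, 24, 24, 16, 60, 130, 160, 179, 181, 180, 179, 181, 180]
along long 0.01 [146, 153, 159, 159, 155, 155, 155, 156, 153, 150, 152, 125, 50, 22, 25, 23, 23, 23, 24, 23, 21, 23, 23, 23, 16, 65, 132, 157, 179, 180, 180, 181, 180, 180]
across 0.018 [235, 185, 180, 180, 181, 174, 104, 16, 23, 22, 23, 26, 25, 26, 22, 22, 23, 21, 58, 150, 155, 155, 155, 152, 154, 158, 156, 152, 155, 157, 156, 157, 158, 158, 158, 151, 151, 156, 153, 156, 230, 232, 236, 53, 34, 36, 36, 38, 37, 35, 37, 37, 37, 39, 33, 160, 236, 233, 233, 233, 233]
across 0.0205 [199, 178, 181, 180, 180, 178, 91, 19, 22, 22, 22, 22, 22, 21, 22, 22, 23, 25, 44, 150, 157, 159, 160, 156, 154, 158, 159, 157, 156, 156, 154, 154, 156, 159, 160, 156, 150, 152, 151, 192, 230, 179, 199, 70, 35, 35, 38, 36, 36, 38, 41, 37, 38, 39, 30, 183, 235, 233, 234, 233, 234]
across 0.03 [180, 181, 181, 181, 180, 177, 87, 16, 56, 70, 30, 32, 27, 22, 23, 22, 22, 25, 22, 24, 27, 25, 20, 24, 23, 24, 25, 24, 21, 21, 23, 23, 23, 22, 23, 22, 27, 24, 24, 25, 27, 26, 22, 28, 25, 25, 28, 38, 38, 40, 34, 63, 109, 82, 29, 148, 237, 234, 233, 234, 234]
```

Silhouette centre comes out at (.5643,.0535) and the held coupon at about (.5618,.053). I'll shift dx +0.9, dy +2.4, and stop just short of pressing.

>>> {"api": "carry_out", "payload": {"plan": [{"dx": 0.9,"dy": 2.4,"dz": 8,"twist": 0,"fingers": 1},{"dx": 0.9,"dy": 2.4,"dz": 16,"twist": 0,"fingers": 1},{"dx": 0.9,"dy": 2.4,"dz": 22,"twist": 0,"fingers": 1},{"dx": 0.9,"dy": 2.4,"dz": 26,"twist": 0,"fingers": 1},{"dx": 0.9,"dy": 2.4,"dz": 28,"twist": 0,"fingers": 1}]}}

```text
clock: 23.02
eef_pos: [0.564, 0.0533, 0.0093]
tool_rot: [0.749, 0.662, -0.001, -0.001]
ft_force: [0.4, 0.4, -0.6]
grip_width: 0.0295
grasp_force: 59.6
```

>>> {"api": "carry_out", "payload": {"plan": [{"dx": 0,"dy": 0,"dz": 0,"twist": 0,"fingers": 1},{"dx": 0,"dy": 0,"dz": 0,"twist": 0,"fingers": 1},{"dx": 0,"dy": 0,"dz": 0,"twist": 0,"fingers": 1},{"dx": 0,"dy": 0,"dz": 0,"twist": 0,"fingers": 1},{"dx": 0,"dy": 0,"dz": 0,"twist": 0,"fingers": 1}]}}

```text
clock: 23.43
eef_pos: [0.5653, 0.0535, 0.0112]
tool_rot: [0.749, 0.662, 0.0, 0.0]
ft_force: [-0.5, -0.1, -1.3]
grip_width: 0.0296
grasp_force: 59.6
```

```bash
python3 - <<'E'
from h import *
for i in range(4): c=snap('wrist','w12')
o=bot.get_obs(); p=o['eef_pos'];print(p,o['ft_force'])
print(coupon(c,p[0],p[1],p[2]-.0044+.009,half=.04,n=401,lo=25,bright=60))
E
```

```text
[0.5651174  0.05344575 0.01101414] [ 0.06298209 -0.38288807 -0.32508262]
(array([0.5642, 0.0534]), array([41.8, 31.8]), 6.6)
```

>>> {"api": "carry_out", "payload": {"plan": [{"dx": 0,"dy": 0,"dz": 0.8,"twist": 0,"fingers": 1},{"dx": 0,"dy": 0,"dz": 1.5,"twist": 0,"fingers": 1},{"dx": 0,"dy": 0,"dz": 2.2,"twist": 0,"fingers": 1},{"dx": 0,"dy": 0,"dz": 2.2,"twist": 0,"fingers": 1},{"dx": 0,"dy": 0,"dz": 2.2,"twist": 0,"fingers": 1}]}}

```text
clock: 24.05
eef_pos: [0.565, 0.0535, 0.0085]
tool_rot: [0.749, 0.662, -0.0, -0.0]
ft_force: [-0.1, 0.4, -0.7]
grip_width: 0.0294
grasp_force: 59.6
```

>>> {"api": "carry_out", "payload": {"plan": [{"dx": 0,"dy": 0,"dz": 2.2,"twist": 0,"fingers": 0.2},{"dx": 0,"dy": 0,"dz": 0,"twist": 0,"fingers": -0.1},{"dx": 0,"dy": 0,"dz": 0,"twist": 0,"fingers": -0.3},{"dx": 0,"dy": 0,"dz": 0,"twist": 0,"fingers": -0.5},{"dx": 0,"dy": 0,"dz": 0,"twist": 0,"fingers": -0.5}]}}

```text
clock: 24.47
eef_pos: [0.5652, 0.0535, 0.0088]
tool_rot: [0.749, 0.662, 0.0, 0.0]
ft_force: [1.0, 0.4, 0.3]
grip_width: 0.0643
grasp_force: 0.0
```

>>> {"api": "carry_out", "payload": {"plan": [{"dx": 0,"dy": 0,"dz": -10,"twist": 0,"fingers": -0.5},{"dx": 0,"dy": 0,"dz": -30,"twist": 0,"fingers": -0.5},{"dx": 0,"dy": 0,"dz": -60,"twist": 0,"fingers": -0.5},{"dx": 0,"dy": 0,"dz": -90,"twist": 0,"fingers": -0.8},{"dx": 0,"dy": 0,"dz": -125,"twist": 0,"fingers": -1}]}}

```text
clock: 24.88
eef_pos: [0.564, 0.0533, 0.1346]
tool_rot: [0.749, 0.662, -0.001, -0.001]
ft_force: [0.7, 0.0, -0.3]
grip_width: 0.0847
grasp_force: 0.0
```

>>> {"api": "carry_out", "payload": {"plan": [{"dx": 35,"dy": -10,"dz": 0,"twist": 0,"fingers": -1},{"dx": 70,"dy": -24,"dz": -15,"twist": 0,"fingers": -1},{"dx": 105,"dy": -38,"dz": -30,"twist": 0,"fingers": -1},{"dx": 130,"dy": -52,"dz": -40,"twist": 0,"fingers": -1},{"dx": 150,"dy": -60,"dz": -45,"twist": 0,"fingers": -1}]}}

```text
clock: 25.3
eef_pos: [0.5233, 0.2122, 0.1815]
tool_rot: [0.748, 0.663, 0.002, 0.0]
ft_force: [1.1, -0.9, -0.4]
grip_width: 0.0855
grasp_force: 0.0
```

```bash
python3 - <<'E'
from h import *
for i in range(14): c=snap('wrist','w13')
o=bot.get_obs(); p=o['eef_pos'];print(p,R.from_quat(o['tool_rot']).as_euler('xyz',degrees=True).round(2),o['joint_vel'].round(3))
t=snap('top','t13')
for n,c in(('w',c),('t',t)):
    print(n,'proj',w2px(c,[[.5636,.2551,.004],[.5643,.0535,.004],[.562,-.056,.03],[.436,.156,.04]]).round(0).tolist())
    for lo in((25,35) if n=='w' else (6,12,18)):
        print(lo,'long',coupon(c,.5625,.2545,.015,lo=lo,bright=60),'slot',coupon(c,.564,.0535,.013,lo=lo,bright=60))
    for th in(50,70,100): print(th,'padL',pad(c,.563,.2548,th=th),'padS',pad(c,.564,.0535,th=th))
E
```

```text
[0.52390355 0.20914712 0.17843921] [-1.7998e+02  1.0000e-02  8.2930e+01] [ 0.006 -0.002  0.002  0.001  0.     0.001]
w proj [[285.0, 124.0], [300.0, 287.0], [308.0, 373.0], [176.0, 237.0]]
25 long (array([0.5626, 0.255 ]), array([38.7, 62.4]), 87.8) slot (array([0.563 , 0.0541]), array([42.6, 35.3]), 6.8)
35 long (array([0.5625, 0.2539]), array([36.9, 59.2]), 88.0) slot (array([0.5641, 0.0541]), array([40.6, 31.4]), 6.6)
50 padL (array([0.5631, 0.256 ]), array([71.6, 71.4]), 87.8) padS (array([0.5638, 0.055 ]), array([71.6, 71.2]), 6.9)
70 padL (array([0.563 , 0.2559]), array([72.5, 72.2]), 87.7) padS (array([0.5638, 0.0551]), array([72.5, 72.1]), 7.0)
100 padL (array([0.563 , 0.2559]), array([73.4, 73.1]), 87.7) padS (array([0.5637, 0.0553]), array([73.9, 73.3]), 7.0)
t proj [[153.0, 156.0], [229.0, 169.0], [272.0, 174.0], [177.0, 208.0]]
6 long (array([0.5605, 0.249 ]), array([40.7, 60.5]), 88.5) slot (array([0.5618, 0.0509]), array([47.7, 37.2]), 7.3)
12 long (array([0.5606, 0.25  ]), array([38.3, 57.9]), 88.4) slot (array([0.5628, 0.0512]), array([44.9, 33.1]), 7.5)
18 long (array([0.5611, 0.2503]), array([35. , 54.2]), 87.1) slot (array([0.5634, 0.0526]), array([39.4, 29.8]), 7.7)
50 padL (array([0.563 , 0.2662]), array([120. ,  97.2]), 90.0) padS (array([0.5622, 0.0514]), array([71.2, 71.1]), 6.5)
70 padL (array([0.563 , 0.2652]), array([120. ,  99.2]), 90.0) padS (array([0.5622, 0.0519]), array([73.3, 73.7]), 6.5)
100 padL (array([0.563 , 0.2644]), array([120. , 100.7]), 90.0) padS (array([0.5621, 0.0519]), array([76.1, 76.4]), 6.8)
```

The slotted coupon is within 1 mm. The long coupon is about 1 mm and 1.8 mm short in x and y (pressed down on release), so I'll regrasp it and nudge it.

>>> {"api": "carry_out", "payload": {"plan": [{"dx": 10,"dy": 7,"dz": 10,"twist": -3,"fingers": -0.6},{"dx": 24,"dy": 16,"dz": 25,"twist": -6,"fingers": -0.6},{"dx": 38,"dy": 25,"dz": 45,"twist": -9.3,"fingers": -0.6},{"dx": 47,"dy": 30,"dz": 65,"twist": -9.3,"fingers": -0.6},{"dx": 49.7,"dy": 32.3,"dz": 78,"twist": -9.3,"fingers": -0.6}]}}

```text
clock: 26.47
eef_pos: [0.5619, 0.2559, 0.0984]
tool_rot: [0.693, 0.721, -0.001, -0.0]
ft_force: [0.9, -0.4, -0.9]
grip_width: 0.0689
grasp_force: 0.0
```

```bash
python3 - <<'E'
from h import *
for i in range(14): c=snap('wrist','w14')
o=bot.get_obs(); p=o['eef_pos'];print(p,R.from_quat(o['tool_rot']).as_euler('xyz',degrees=True).round(2),o['joint_vel'].round(3),o['grip_width'])
for lo in(25,30,35): print(lo,'long',coupon(c,.5625,.2545,.015,lo=lo,bright=60))
for th in(50,70,100): print(th,'padL',pad(c,.563,.2548,th=th))
E
```

```text
[0.56201978 0.2549819  0.10105006] [ 1.7997e+02 -1.0000e-02  9.2270e+01] [ 0.002  0.004 -0.001 -0.002  0.    -0.001] 0.06832945770893187
25 long (array([0.5632, 0.2543]), array([39.2, 60.1]), 87.7)
30 long (array([0.5632, 0.2543]), array([38.8, 59.6]), 87.6)
35 long (array([0.5623, 0.2543]), array([36.3, 59.1]), 87.9)
50 padL (array([0.5633, 0.2564]), array([71.4, 71.4]), 87.9)
70 padL (array([0.5633, 0.2564]), array([72.2, 72.1]), 87.7)
100 padL (array([0.5634, 0.2565]), array([72.8, 72.9]), 87.7)
```

>>> {"api": "carry_out", "payload": {"plan": [{"dx": 0,"dy": 0,"dz": 30,"twist": 0,"fingers": -0.6},{"dx": 0,"dy": 0,"dz": 58,"twist": 0,"fingers": -0.6},{"dx": 0,"dy": 0,"dz": 78,"twist": 0,"fingers": -0.6},{"dx": 0,"dy": 0,"dz": 88,"twist": 0,"fingers": -0.6},{"dx": 0,"dy": 0,"dz": 92,"twist": 0,"fingers": -0.6}]}}

```text
clock: 27.58
eef_pos: [0.5604, 0.2543, 0.0064]
tool_rot: [0.693, 0.721, -0.002, -0.001]
ft_force: [-0.4, -1.1, 0.1]
grip_width: 0.0685
grasp_force: 0.0
```

>>> {"api": "carry_out", "payload": {"plan": [{"dx": 0,"dy": 0,"dz": 0,"twist": 0,"fingers": -0.6},{"dx": 0,"dy": 0,"dz": 0,"twist": 0,"fingers": -0.5},{"dx": 0,"dy": 0,"dz": 0,"twist": 0,"fingers": -0.3},{"dx": 0,"dy": 0,"dz": 0,"twist": 0,"fingers": -0.1},{"dx": 0,"dy": 0,"dz": 0,"twist": 0,"fingers": 0}]}}

```text
clock: 28.0
eef_pos: [0.5628, 0.2554, 0.0099]
tool_rot: [0.693, 0.721, 0.001, 0.0]
ft_force: [0.0, 0.7, 0.4]
grip_width: 0.0427
grasp_force: 0.0
```

>>> {"api": "carry_out", "payload": {"plan": [{"dx": 0,"dy": 0,"dz": 0,"twist": 0,"fingers": 0.2},{"dx": 0,"dy": 0,"dz": 0,"twist": 0,"fingers": 1},{"dx": 0,"dy": 0,"dz": 0,"twist": 0,"fingers": 1},{"dx": 0,"dy": 0,"dz": 0,"twist": 0,"fingers": 1},{"dx": 0,"dy": 0,"dz": 0,"twist": 0,"fingers": 1}]}}

```text
clock: 28.42
eef_pos: [0.5626, 0.2553, 0.0101]
tool_rot: [0.693, 0.721, 0.001, 0.0]
ft_force: [-1.9, 0.1, 6.8]
grip_width: 0.0335
grasp_force: 59.1
```

>>> {"api": "carry_out", "payload": {"plan": [{"dx": 0,"dy": 0,"dz": -2,"twist": 0,"fingers": 1},{"dx": 0,"dy": 0,"dz": -5,"twist": 0,"fingers": 1},{"dx": 1,"dy": 0.7,"dz": -6,"twist": 0,"fingers": 1},{"dx": 2,"dy": 1.4,"dz": -6,"twist": 0,"fingers": 1},{"dx": 2,"dy": 1.4,"dz": -6,"twist": 0,"fingers": 1}]}}

```text
clock: 28.83
eef_pos: [0.5634, 0.2573, 0.0145]
tool_rot: [0.693, 0.721, 0.0, -0.0]
ft_force: [1.0, 0.4, -1.1]
grip_width: 0.0334
grasp_force: 59.7
```

```bash
python3 - <<'E'
from h import *
for i in range(16): c=snap('wrist','w15')
o=bot.get_obs(); p=o['eef_pos'];print(p,o['joint_vel'].round(3),o['grip_width'],o['ft_force'])
for lo in(25,35): print(lo,'long',coupon(c,.5625,.2545,p[2]-.0045+.011,lo=lo,bright=60))
E
```

```text
[0.56324037 0.25707562 0.01459822] [ 0.001 -0.     0.001 -0.002  0.002  0.   ] 0.03338345035156128 [ 0.38898316  0.39479067 -1.40637181]
25 long (array([0.5629, 0.2571]), array([36.1, 58.4]), 87.7)
35 long (array([0.5629, 0.254 ]), array([35.3, 51.7]), 87.9)
```

>>> {"api": "carry_out", "payload": {"plan": [{"dx": 0,"dy": 0.3,"dz": 1,"twist": 0,"fingers": 1},{"dx": 0,"dy": 0.3,"dz": 2,"twist": 0,"fingers": 1},{"dx": 0,"dy": 0.3,"dz": 3,"twist": 0,"fingers": 1},{"dx": 0,"dy": 0.3,"dz": 4.2,"twist": 0,"fingers": 1},{"dx": 0,"dy": 0.3,"dz": 4.2,"twist": 0,"fingers": 1}]}}

```text
clock: 30.05
eef_pos: [0.5635, 0.2571, 0.0102]
tool_rot: [0.693, 0.721, -0.0, -0.0]
ft_force: [0.5, -0.0, -1.3]
grip_width: 0.0334
grasp_force: 59.7
```

>>> {"api": "carry_out", "payload": {"plan": [{"dx": 0,"dy": 0,"dz": 0,"twist": 0,"fingers": 1},{"dx": 0,"dy": 0,"dz": 0,"twist": 0,"fingers": 1},{"dx": 0,"dy": 0,"dz": 0,"twist": 0,"fingers": 0.1},{"dx": 0,"dy": 0,"dz": 0,"twist": 0,"fingers": -0.2},{"dx": 0,"dy": 0,"dz": 0,"twist": 0,"fingers": -0.5}]}}

```text
clock: 30.47
eef_pos: [0.5638, 0.2572, 0.0107]
tool_rot: [0.693, 0.721, 0.0, 0.0]
ft_force: [0.8, 0.9, -0.0]
grip_width: 0.0613
grasp_force: 0.0
```

>>> {"api": "carry_out", "payload": {"plan": [{"dx": 0,"dy": 0,"dz": 0,"twist": 0,"fingers": -0.5},{"dx": 0,"dy": 0,"dz": -15,"twist": 0,"fingers": -0.5},{"dx": 0,"dy": 0,"dz": -40,"twist": 0,"fingers": -0.5},{"dx": 0,"dy": 0,"dz": -70,"twist": 0,"fingers": -0.5},{"dx": 0,"dy": 0,"dz": -92,"twist": 0,"fingers": -0.6}]}}

```text
clock: 30.88
eef_pos: [0.564, 0.2573, 0.1045]
tool_rot: [0.693, 0.721, 0.001, 0.0]
ft_force: [0.4, 0.3, 0.8]
grip_width: 0.0684
grasp_force: 0.0
```

```bash
python3 - <<'E'
from h import *
for i in range(14): c=snap('wrist','w16')
o=bot.get_obs(); p=o['eef_pos'];print(p,o['joint_vel'].round(3),o['grip_width'])
for lo in(25,30,35): print(lo,'long',coupon(c,.5625,.2545,.015,lo=lo,bright=60))
for th in(50,70,100): print(th,'padL',pad(c,.563,.2548,th=th))
E
```

```text
[0.56335021 0.25700568 0.10191657] [-0.001 -0.004  0.004 -0.001  0.002  0.003] 0.06826849446691752
25 long (array([0.5635, 0.2561]), array([38.6, 60.4]), 87.9)
30 long (array([0.5636, 0.256 ]), array([38. , 59.8]), 87.8)
35 long (array([0.5636, 0.256 ]), array([37.3, 59.4]), 88.1)
50 padL (array([0.5634, 0.2563]), array([71.4, 71.3]), 87.7)
70 padL (array([0.5634, 0.2563]), array([72.1, 71.9]), 87.7)
100 padL (array([0.5634, 0.2563]), array([72.8, 72.8]), 87.7)
```

>>> {"api": "carry_out", "payload": {"plan": [{"dx": 5,"dy": -15,"dz": -30,"twist": 0,"fingers": -0.6},{"dx": 30,"dy": -45,"dz": -45,"twist": 0,"fingers": -0.6},{"dx": 55,"dy": -75,"dz": -55,"twist": 0,"fingers": -0.6},{"dx": 80,"dy": -105,"dz": -60,"twist": 0,"fingers": -0.6},{"dx": 100,"dy": -130,"dz": -60,"twist": 0,"fingers": -0.6}]}}

```text
clock: 32.0
eef_pos: [0.4287, 0.3537, 0.1643]
tool_rot: [0.693, 0.721, 0.002, -0.0]
ft_force: [-0.0, 0.8, -0.2]
grip_width: 0.0685
grasp_force: 0.0
```

```bash
python3 - <<'E'
from h import *
for i in range(10): c=snap('wrist','w17')
o=bot.get_obs();print(o['eef_pos'],o['joint_vel'].round(3))
t=snap('top','t17'); t0=load('top')
for k,(x,y),zt,rr in(('anvil',(.5615,-.0573),.038,.0265),('loupe',(.4361,.1546),.051,.0175)):
    # edge-based disc fit in top ortho at top-face height; score mean radial gradient
    im=cv2.GaussianBlur(cv2.cvtColor(ortho(t,x,y,zt,.05,501),cv2.COLOR_BGR2GRAY),(0,0),5).astype(float)
    gy,gx=np.gradient(im); th=np.linspace(0,2*np.pi,180,endpoint=False); best=[]
    for du in range(-60,61,3):
        for dv in range(-60,61,3):
            for r in range(int(rr*5000)-12,int(rr*5000)+13,4):
                u=(250+du+r*np.cos(th)).astype(int); v=(250+dv+r*np.sin(th)).astype(int)
                best.append((abs((gx[v,u]*np.cos(th)+gy[v,u]*np.sin(th)).mean()),du,dv,r))
    best.sort(reverse=True); print(k,[(round(b[0],2),'x',round(x-b[2]/5000,4),'y',round(y-b[1]/5000,4),'r',b[3]/5) for b in best[:3]])
for n,a,b in(('bottle',(.682,.017,.05),0),('block',(.309,-.316,.015),0),('pink',(.338,-.008,.009),0)):
    A=ortho(t0,*a);B=ortho(t,*a); print(n,'diff',cv2.absdiff(A,B).mean().round(2))
for th in(70,100): print('pads',pad(t,.5615,-.0573,th=th),pad(t0,.5615,-.0573,th=th),pad(t0,.4361,.1546,th=th))
E
```

```text
[0.43053651 0.35103651 0.16212133] [ 0.002 -0.001 -0.004  0.     0.    -0.   ]
anvil [(np.float64(2.78), 'x', 0.5603, 'y', -0.0567, 'r', 25.6), (np.float64(2.76), 'x', 0.5609, 'y', -0.0567, 'r', 25.6), (np.float64(2.71), 'x', 0.5603, 'y', -0.0561, 'r', 25.6)]
loupe [(np.float64(2.14), 'x', 0.4289, 'y', 0.1444, 'r', 15.0), (np.float64(2.09), 'x', 0.4295, 'y', 0.1444, 'r', 15.0), (np.float64(2.06), 'x', 0.4295, 'y', 0.145, 'r', 15.8)]
bottle diff 1.15
block diff 0.67
pink diff 1.05
pads (array([ 0.5601, -0.0568]), array([74.6, 74.6]), 7.4) (array([ 0.5602, -0.0571]), array([74.1, 74.7]), 7.6) (array([0.4354, 0.154 ]), array([73.1, 74. ]), 5.5)
pads (array([ 0.5605, -0.0565]), array([77.2, 77.5]), 7.8) (array([ 0.5603, -0.0569]), array([76.5, 77.3]), 7.8) (array([0.4355, 0.1542]), array([75.6, 76.5]), 5.2)
```

```bash
python3 - <<'E'
from h import *
for f in('w8','w10','w13','w17'):
    c=load(f); C=np.array([.4362,.1560]); g=cv2.cvtColor(ortho(c,*C,.004,.04,401),cv2.COLOR_BGR2GRAY)
    print(f,c['eye'][:2].round(3))
    for a in range(0,360,20):
        d=np.array([np.cos(np.radians(a)),np.sin(np.radians(a))]); r=np.arange(.008,.030,.0005)
        q=(200-(r[:,None]*d)/.0002).round().astype(int); v=g[q[:,0],q[:,1]]>95
        if v.sum()>2: print(a,(r[v].min()*1e3).round(1),(r[v].max()*1e3).round(1),end=' | ')
    print()
E
```

```text
w8 [0.387 0.312]
0 17.0 21.0 | 20 15.5 21.0 | 40 16.0 21.0 | 60 16.5 21.0 | 80 17.0 20.0 | 100 17.0 20.0 | 120 17.5 19.5 | 140 18.0 19.0 | 160 18.0 19.0 | 180 18.0 19.0 | 200 17.5 20.0 | 
w10 [0.615 0.191]
0 15.5 21.0 | 20 15.5 21.0 | 40 16.0 21.5 | 60 17.0 20.5 | 260 18.0 20.5 | 280 16.5 21.0 | 300 16.0 21.0 | 320 15.5 21.0 | 340 15.5 21.5 | 
w13 [0.532 0.28 ]
0 15.5 21.0 | 20 15.5 21.5 | 40 16.0 21.0 | 60 16.5 20.5 | 80 17.0 20.0 | 100 17.0 19.5 | 120 17.5 19.5 | 300 18.0 21.0 | 320 16.0 21.0 | 340 15.5 21.0 | 
w17 [0.427 0.422]
20 15.5 21.5 | 40 16.0 21.5 | 60 16.5 21.0 | 80 16.5 20.5 | 100 16.5 20.0 | 120 17.5 19.5 | 140 18.0 19.0 |
```

Anvil is within 0.5 mm of its pad and the bystanders are unmoved. The ring fits put the loupe 2.2 mm short in x, so I'll regrasp it and shift it.

>>> {"api": "carry_out", "payload": {"plan": [{"dx": -40,"dy": -1,"dz": 0,"twist": 0,"fingers": -0.8},{"dx": -80,"dy": -2,"dz": 0,"twist": 0,"fingers": -0.8},{"dx": -120,"dy": -2,"dz": 0,"twist": 0,"fingers": -0.8},{"dx": -160,"dy": -3,"dz": 0,"twist": 0,"fingers": -0.8},{"dx": -195.3,"dy": -3.3,"dz": 0,"twist": 0,"fingers": -0.8}]}}

```text
clock: 32.97
eef_pos: [0.4339, 0.154, 0.1623]
tool_rot: [0.693, 0.721, -0.0, 0.0]
ft_force: [0.3, 0.3, 0.2]
grip_width: 0.0769
grasp_force: 0.0
```

>>> {"api": "carry_out", "payload": {"plan": [{"dx": 0,"dy": 0,"dz": 15,"twist": 0,"fingers": -0.8},{"dx": 0,"dy": 0,"dz": 35,"twist": 0,"fingers": -0.8},{"dx": 0,"dy": 0,"dz": 55,"twist": 0,"fingers": -0.8},{"dx": 0,"dy": 0,"dz": 70,"twist": 0,"fingers": -0.8},{"dx": 0,"dy": 0,"dz": 70,"twist": 0,"fingers": -0.8}]}}

```text
clock: 33.38
eef_pos: [0.432, 0.155, 0.0896]
tool_rot: [0.693, 0.72, -0.003, -0.001]
ft_force: [-0.2, 0.5, 0.0]
grip_width: 0.0766
grasp_force: 0.0
```

```bash
python3 - <<'E'
from h import *
for i in range(12): c=camera('wrist')
o=bot.get_obs();p=o['eef_pos'];print(p,o['joint_vel'].round(3),o['grip_width'])
T=R.from_quat(o['tool_rot']).as_matrix(); print('to go mm',(T.T@(np.array([.4350,.1557,.012])-p)*1e3).round(1))
E
```

```text
[0.43429911 0.15671547 0.09272709] [ 0.     0.001 -0.002 -0.003  0.    -0.001] 0.07665648850219965
to go mm [-1.1  0.6 80.7]
```

>>> {"api": "carry_out", "payload": {"plan": [{"dx": -1.1,"dy": 0.6,"dz": 25,"twist": 0,"fingers": -0.8},{"dx": -1.1,"dy": 0.6,"dz": 48,"twist": 0,"fingers": -0.8},{"dx": -1.1,"dy": 0.6,"dz": 68,"twist": 0,"fingers": -0.8},{"dx": -1.1,"dy": 0.6,"dz": 77,"twist": 0,"fingers": -0.8},{"dx": -1.1,"dy": 0.6,"dz": 80.5,"twist": 0,"fingers": -0.8}]}}

```text
clock: 34.4
eef_pos: [0.4334, 0.155, 0.0104]
tool_rot: [0.693, 0.721, -0.002, -0.001]
ft_force: [-1.3, 0.8, -0.3]
grip_width: 0.077
grasp_force: 0.0
```

>>> {"api": "carry_out", "payload": {"plan": [{"dx": 0,"dy": 0,"dz": 0,"twist": 0,"fingers": -0.8},{"dx": 0,"dy": 0,"dz": 0,"twist": 0,"fingers": -0.8},{"dx": 0,"dy": 0,"dz": 0,"twist": 0,"fingers": -0.6},{"dx": 0,"dy": 0,"dz": 0,"twist": 0,"fingers": -0.3},{"dx": 0,"dy": 0,"dz": 0,"twist": 0,"fingers": 0}]}}

```text
clock: 34.82
eef_pos: [0.4355, 0.1558, 0.0128]
tool_rot: [0.693, 0.721, 0.001, 0.0]
ft_force: [-0.1, -0.2, -0.6]
grip_width: 0.0451
grasp_force: 0.0
```

>>> {"api": "carry_out", "payload": {"plan": [{"dx": 0,"dy": 0,"dz": 0,"twist": 0,"fingers": 0.2},{"dx": 0,"dy": 0,"dz": 0,"twist": 0,"fingers": 1},{"dx": 0,"dy": 0,"dz": 0,"twist": 0,"fingers": 1},{"dx": 0,"dy": 0,"dz": 0,"twist": 0,"fingers": 1},{"dx": 0,"dy": 0,"dz": 0,"twist": 0,"fingers": 1}]}}

```text
clock: 35.23
eef_pos: [0.4353, 0.1557, 0.0128]
tool_rot: [0.693, 0.721, 0.001, 0.0]
ft_force: [-1.0, 0.2, 4.6]
grip_width: 0.0348
grasp_force: 59.3
```

>>> {"api": "carry_out", "payload": {"plan": [{"dx": 0,"dy": 0,"dz": -2,"twist": 0,"fingers": 1},{"dx": 0,"dy": 0,"dz": -5,"twist": 0,"fingers": 1},{"dx": 0.2,"dy": 1,"dz": -5,"twist": 0,"fingers": 1},{"dx": 0.4,"dy": 2.2,"dz": -5,"twist": 0,"fingers": 1},{"dx": 0.4,"dy": 2.2,"dz": -5,"twist": 0,"fingers": 1}]}}

```text
clock: 35.65
eef_pos: [0.4373, 0.1561, 0.0169]
tool_rot: [0.693, 0.721, 0.0, 0.0]
ft_force: [1.4, 0.5, -0.8]
grip_width: 0.0345
grasp_force: 59.7
```

```bash
python3 - <<'E'
from h import *
for i in range(14): c=camera('wrist')
o=bot.get_obs();print(o['eef_pos'],o['joint_vel'].round(3),o['grip_width'],o['ft_force'])
E
```

```text
Traceback (most recent call last):
ValueError: 200 camera calls are used up
```

>>> {"api": "carry_out", "payload": {"plan": [{"dx": 0,"dy": 0,"dz": 0,"twist": 0,"fingers": 1},{"dx": 0,"dy": 0,"dz": 1,"twist": 0,"fingers": 1},{"dx": 0,"dy": 0,"dz": 2,"twist": 0,"fingers": 1},{"dx": 0,"dy": 0,"dz": 3,"twist": 0,"fingers": 1},{"dx": 0,"dy": 0,"dz": 4,"twist": 0,"fingers": 1}]}}

```text
clock: 36.67
eef_pos: [0.4369, 0.156, 0.0128]
tool_rot: [0.693, 0.721, -0.0, -0.0]
ft_force: [-0.8, -1.0, 16.6]
grip_width: 0.0349
grasp_force: 60.8
```

>>> {"api": "carry_out", "payload": {"plan": [{"dx": 0,"dy": 0,"dz": 0,"twist": 0,"fingers": 1},{"dx": 0,"dy": 0,"dz": 0,"twist": 0,"fingers": 1},{"dx": 0,"dy": 0,"dz": 0,"twist": 0,"fingers": 1},{"dx": 0,"dy": 0,"dz": 0,"twist": 0,"fingers": 1},{"dx": 0,"dy": 0,"dz": 0,"twist": 0,"fingers": 1}]}}

```text
clock: 37.08
eef_pos: [0.4369, 0.156, 0.0129]
tool_rot: [0.693, 0.721, -0.0, -0.0]
ft_force: [0.5, -0.0, -0.2]
grip_width: 0.0348
grasp_force: 59.9
```

>>> {"api": "carry_out", "payload": {"plan": [{"dx": 0,"dy": 0,"dz": 0,"twist": 0,"fingers": 0.1},{"dx": 0,"dy": 0,"dz": 0,"twist": 0,"fingers": -0.3},{"dx": 0,"dy": 0,"dz": 0,"twist": 0,"fingers": -0.7},{"dx": 0,"dy": 0,"dz": 0,"twist": 0,"fingers": -0.7},{"dx": 0,"dy": 0,"dz": 0,"twist": 0,"fingers": -0.7}]}}

```text
clock: 37.5
eef_pos: [0.437, 0.156, 0.0129]
tool_rot: [0.693, 0.721, 0.0, 0.0]
ft_force: [-0.8, 0.5, -0.5]
grip_width: 0.0725
grasp_force: 0.0
```

>>> {"api": "carry_out", "payload": {"plan": [{"dx": 0,"dy": 0,"dz": -10,"twist": 0,"fingers": -0.7},{"dx": 0,"dy": 0,"dz": -30,"twist": 0,"fingers": -0.7},{"dx": 0,"dy": 0,"dz": -65,"twist": 0,"fingers": -0.7},{"dx": 0,"dy": 0,"dz": -100,"twist": 0,"fingers": -0.7},{"dx": 0,"dy": 0,"dz": -130,"twist": 0,"fingers": -0.7}]}}

```text
clock: 37.92
eef_pos: [0.437, 0.156, 0.1449]
tool_rot: [0.693, 0.721, 0.0, 0.0]
ft_force: [0.7, -0.1, 0.3]
grip_width: 0.0726
grasp_force: 0.0
```

>>> {"api": "carry_out", "payload": {"plan": [{"dx": 0,"dy": 0,"dz": 0,"twist": 0,"fingers": -0.7},{"dx": 0,"dy": 0,"dz": 0,"twist": 0,"fingers": -0.7},{"dx": 0,"dy": 0,"dz": 0,"twist": 0,"fingers": -0.7},{"dx": 0,"dy": 0,"dz": 0,"twist": 0,"fingers": -0.7},{"dx": 0,"dy": 0,"dz": 0,"twist": 0,"fingers": -0.7}]}}

```text
clock: 38.33
eef_pos: [0.4358, 0.1556, 0.1413]
tool_rot: [0.693, 0.721, -0.002, -0.001]
ft_force: [-0.2, 0.0, 0.6]
grip_width: 0.0726
grasp_force: 0.0
```

```bash
python3 -c "
from workcell import bot,job_done
o=bot.get_obs();print(o['clock'],o['eef_pos'],o['ft_force'],o['grip_width']);print(job_done())"
```

```text
38.3333 [0.43576605 0.15556719 0.14133794] [-0.23975355  0.03632839  0.63230636] 0.07257215083227529
the job is handed in; nothing more can be done
None
```

All four pieces are on their matching pads and the job is handed in at about 38 s: the anvil and both coupons measured within about 1 mm of centre, but the loupe's last 2 mm correction was checked only by arm position because the camera calls had run out.

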